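Release the ratchet clamp and rack the gel cassette

TASK

The gel cassette is held in the ratchet clamp. Press the clamp's release key, by feel and without forcing it, and keep it down until the sprung jaw has backed off all the way; then lift the cassette out and lower it gently into the empty slot of the stand, fully home and upright. Leave the other things on the bench where they are.

Things in the scene. Friction and masses are not known exactly. Their poses are not given: they have to be found in the camera images.
- key_top (a point): Top centre of the release key: white square pad 30 x 30 mm, 121 mm above the bench at rest, at the clamp's end away from the cassette. Moves straight down; z up, x along the clamp from cassette to key. The first 1 to 15 mm are idle travel (2 N spring), set by a screw anew each time and not readable beforehand. Parts within 35 mm lie 26 mm or more below its resting top.
- key (a joint): Key travel: 0 m at rest, grows downward. After the idle travel it lifts the pawl: force rises to 5 to 9 N; 4 to 5 mm on, the pawl clears the wheel; 5.4 mm on (6 to 21 mm in all) it meets a hard stop. Holding it on the stop with 10 to 14 N is right; over 20 N on the key damages the pawl. Springs back up when let go.
- jaw (a joint): How far the moving jaw has backed off: 0 m clamped, 0.025 m fully open. While the pawl is held clear of the wheel, a spring drives the jaw back, damped, in about 2 s; then it stays open. If the key is let up early the pawl drops into the next tooth and stops the jaw; press again.
- clamp: Fixed ratchet clamp: white base 280 x 130 x 12 mm, grey moving jaw, steel ratchet wheel (60 mm, upright) and pawl. Origin: centre of underside; x from cassette to key, z up. Cassette pocket at x = -90 mm (floor 12 mm up), wheel +30 mm, key +115 mm. Fixed jaw and pocket walls end 55 mm above the bench, moving jaw 50 mm. Wheel and pawl reach 95 mm high, 90 mm from the cassette.
- cassette: Gel cassette in the clamp: upright rigid plate, white frame, clear panel, 12 mm thick (x), 100 mm wide (y), 90 mm tall, 0.13 to 0.25 kg. Origin: centre of its lower face; z up. Stands 47 mm proud of the jaws; pinch it across its thickness from above, at the top middle. Once the jaw is open it has 1.5 mm play in thickness, 2 mm at each end.
- stand: Fixed grey stand: base 170 x 130 x 10 mm with two parallel slots, walls 6 mm thick ending 45-46 mm above the bench. Slots run along its y; the empty one is at x = -40 mm, the other (x = +40 mm) holds a spare cassette. Origin: centre of its underside, z up.
- slot (a point): Centre of the floor of the stand's empty slot, 10 mm above the bench; axes as the stand's: 16 mm wide along x, 106 mm long along y, 35 mm deep. The cassette may stand in it either way round, lower face on this floor.
- spare_cassette: An identical cassette already standing in the stand's other slot; to be left alone. Origin: centre of its lower face.
- vial: Bystander: small amber vial, 26 mm across, 45 mm tall, standing between clamp and stand. Origin: centre of its underside.
- jar: Bystander: glass jar, 44 mm across, 65 mm tall, between clamp and stand. Origin: centre of its underside.
- beaker: Bystander: glass beaker, 68 mm across, 90 mm tall. Origin: centre of its underside.
- reagent_bottle: Bystander: glass bottle with cap, 72 mm across, 160 mm tall. Origin: centre of its underside.
- spatula: Bystander: hand spatula lying on the bench, 180 mm long. Origin: its middle, on the bench.
- comb: Bystander: white gel comb lying flat, about 100 x 35 x 6 mm. Origin: centre of its bar's underside.
Not all that is in view belongs to the job. Leave any turquoise look-alike of the cassette alone. What is shaped like the stand but yellow is not meant.

How it is judged (in metres and radians):
On the way, in this order (a step that is already met when the one before it is completed fails the run):
1. the moving jaw has backed off fully while the cassette still stands in the clamp (value of joint jaw above 0.0225 m and distance of cassette from where it was at the start of the episode below 0.015 m), for 0.1 s.
2. the cassette is lifted clear of the clamp (height (world z) of cassette above 0.06 m and contact force between cassette and clamp below 0.1 N), for 0.1 s.
At the end, for the whole second after the job is handed in: The cassette stands released and at rest in the stand's empty slot: its lower face within 4 mm of the slot's floor, within 6 mm of the slot's centre across and 8 mm along, within 0.17 rad of upright; the clamp's jaw is at least 22.5 mm open and the release key is up again (under 3 mm) (x of cassette in the frame of slot between -0.006 and 0.006 m and y of cassette in the frame of slot between -0.008 and 0.008 m and z of cassette in the frame of slot below 0.004 m and angle between cassette's own z axis and vertical below 0.17 rad and linear speed of cassette below 0.02 m/s and value of joint jaw above 0.0225 m and value of joint key below 0.003 m); the robot touches nothing.
It fails at once if the release key is forced: more than 20 N on it (contact force between any of the fingers, the arm and key above 20 N).
It fails at once if the cassette is set down roughly: more than 45 N between it and the stand (contact force between cassette and stand above 45 N).
It fails at once if another thing on the bench is disturbed: moved more than 25 mm (distance of any of spare_cassette, vial, jar, beaker, reagent_bottle, spatula, comb from where it was at the start of the episode above 0.025 m).
It also fails if it takes over 72 s, if anything falls off the work surface, if the arm or the gripper's body presses on something with over 40 N, if the wrist force passes 120 N, or if a joint passes its speed limit or range.

ROBOT

A 6-joint arm with a two-finger parallel gripper is mounted at the origin on the work surface. World frame = base frame: x ahead of the robot, y to its left, z up, the work surface at z = 0. Lengths are in mm, angles in rad, forces in N, time in s.
With the tool pointing down it reaches from about 350 to 925 mm from the base axis. Payload 6.4 kg.
Tool frame: the origin (TCP) lies on the centre line of the jaws, within the pads' length; the fingertips stand 8 mm ahead of it and the grasp point (between the pads) lies 11 mm behind it (bot.nose_length is the distance from the TCP to the fingertips, in mm); z points along the fingers, y is the line along which they close (so a half turn about z gives the same grasp; the last joint's range is limited). The gripper opens to 85 mm and grips with 20 to 120 N. Pads are 22 mm wide; open, the fingers measure 114 mm over their backs; the gripper's body (76 mm by 85 mm) begins 54 mm behind the grasp point. The pads swing forward as they close: fully open they stand 13 mm farther back than shut.
Start: joints at [-1.475, 0.245, 1.558, -0, 1.339, -0.174], TCP at [173.255, -626.496, 207.19] pointing down, gripper open.
Joint ranges: [-3.13, 3.13], [-1.02, 2.26], [0.13, 2.54], [-0.95, 4.09], [0.21, 2.88], [-2.74, 2.74]. Speed limits (rad/s): [2.57, 2.57, 3.14, 3.14, 3.14, 3.14].

INTERFACE

Orientations are given as [roll, pitch, yaw] about the fixed x, y, z axes, in that order (R = Rz(yaw) Ry(pitch) Rx(roll)).
In Python, from plant import observe, get_image, order, spotter, bot gives the robot as it stands.
- The arm moves only by the tool jog_arm, never from a script. Its argument "motion" is a list of rows, each a list of 3 entries, a list of its own where there are three numbers: the opening, from -1 (shut) to 1 (fully open), then the shift along the world's x, y, z in cm, then the turn, a rotation vector about the world's x, y, z in rad. In form: [[jaw, [x, y, z], [wx, wy, wz]], ...]. A call has 1 to 10 rows; each row is the pose to reach, as a shift and turn from the pose commanded when the call began; what a row does not reach only later rows make up. A row lasts 1/12 s, in which the tool goes at most 41.7 mm and 7.16 degrees, less where a joint would pass 70% of its speed; a pose out of reach is approached as far as the arm can. A call with a gripper value outside its range is refused whole. The fingers move at their own pace and stop on an object; the grip force is fixed at half the most. Time passes only in rows, so rows that repeat a pose let the fingers close. It gives the time, the measured TCP pose, the force, the opening and the grip force at its end, in the units of the state.
- observe(): the state, without advancing time (a new reading comes with each control period).
- get_image(name): name is "scene" or "top" or "wrist"; returns a dict with "color" (480x640x3 uint8, blue, green, red), "intrinsics" (3x3 intrinsics, pixels), "R" (3x3) and "t" (3): a world point X has camera coordinates R X + t. Camera axes: x right, y down, z forward; pixel columns grow to the right and rows downward; lengths in mm; the calibration is good to about 2 mm. The wrist camera is an equidistant fisheye: a pixel r from the principal point sees the ray r / f radians off the axis. A picture is of the moment at which its call begins. There is no depth.
- order.close_job(): hands the job in; it is judged then, once.
Trained networks look in the newest picture that a camera, given by its name, has taken for a name from the list of things; names that differ only in an ending like _2 or _b are one class to them, and where a whole thing is asked for, a point or a joint stands for the part that bears it (a point fixed in the world has none). Each returns a list of dicts, best first, with "confidence" (0 to 1); they miss things now and then, are a little off and sometimes report something else, mostly with a low value. They report only what shows in the picture. A call takes as long as a camera call. They do not tell look-alikes from the thing itself.
- spotter.look_for(camera, target): "box" ([left, top, right, bottom] in pixels, round what is visible of it).
- spotter.regions_of(camera, target): "pixels" (480x640 bool, what is visible of it) and "box" ([left, top, right, bottom] in pixels, round what is visible of it).
- spotter.spot_point(camera, target): "centre" ([column, row] in pixels: a listed point, or the origin of a listed thing).
The state is a dict: "time": time; "q": joint angles; "joint_vel": joint speeds; "joint_torque": joint torques, N m; "position": TCP position; "tcp_rot": TCP orientation; "ft_force": force on the tool from outside, world axes, zero at the start; "moment": the same for the moment, N m; "finger_gap": finger opening in mm; "grasp_force": force on a finger pad.
Only numpy, scipy, OpenCV 4.12 (cv2) and the standard library are available. Lean on these libraries where they do the work, as an engineer would, in place of code of your own. Each camera call takes 0.05 s, during which the arm holds its last target. There are 200 camera calls.

## Working session

There is one attempt and no reset: what is moved stays moved. The work goes in short steps, Python scripts to look and compute and a tool call to move; the robot and the scene stay as the last step left them, time stands still between calls to the robot, and variables do not carry over. Pictures are saved under pics/ and viewed, at most 10 in all, crops included, and the job is handed in when it is done.

Besides the shell and the picture viewer there is one more tool, called by a JSON object that holds its "fn" and its "kwargs", one argument or row to a line. jog_arm: Moves the arm, as the interface text tells. Its arguments: {"type":"object","properties":{"motion":{"type":"array"}},"required":["motion"]}

```bash
mkdir -p pics; ls; python3 - <<'E'
from plant import observe,get_image,spotter,bot
import cv2
print(observe())
for c in ("scene","top"):
    im=get_image(c); cv2.imwrite(f"pics/{c}0.png",im["color"])
    print(c,im["intrinsics"].tolist(),im["R"].tolist(),im["t"].tolist())
    for n in ("key_top","clamp","cassette","stand","slot"):
        print(n,[(round(d["confidence"],2),[round(float(v),1) for v in d["centre"]]) for d in spotter.spot_point(c,n)])
E
```

```text
pics
{'time': 0.0, 'q': array([-1.47510417e+00,  2.45814449e-01,  1.55902332e+00,  1.91108283e-05,
        1.33868519e+00, -1.74064435e-01]), 'joint_vel': array([ 0.00030578, -0.00027149, -0.00197513, -0.00125987, -0.00047348,
       -0.00254546]), 'joint_torque': array([-1.44529909e-03, -4.29506671e+01, -3.26133013e+01, -1.83602683e-04,
        5.31790633e-03,  6.43284508e-06]), 'position': array([ 173.19752097, -625.87498751,  206.07511683]), 'tcp_rot': array([-3.13969473e+00, -3.52613322e-04,  2.69751844e-01]), 'ft_force': array([-1.01071345, -0.31989867,  0.58699109]), 'moment': array([-0.01954917,  0.00407017, -0.06623311]), 'grasp_force': 0.0, 'finger_gap': 85.74616705839557}
scene [[453.2537810450438, 0.0, 315.6047272297037], [0.0, 453.2537810450438, 236.70669158364535], [0.0, 0.0, 1.0]] [[-0.22199174478935244, 0.9750342977959808, 0.005270992968774955], [0.8349208071032919, 0.19287787691431418, -0.5154661681070971], [-0.5036138511909359, -0.11002837233425077, -0.8568937192966865]] [152.805499545609, -376.38815872834823, 1411.7173953688966]
key_top [(0.47, [237.4, 253.4])]
clam
[... 172 characters left out ...]
68, [400.3, 257.7]), (0.64, [448.5, 184.4]), (0.57, [331.8, 218.6])]
top [[499.1900154391163, 0.0, 312.65979718982464], [0.0, 499.1900154391163, 237.2219789458399], [0.0, 0.0, 1.0]] [[-0.01685185438820366, -0.9998575347791863, -0.0009618466444406524], [-0.9967285493848119, 0.016875153507654752, -0.07904067329762027], [0.0790456440604214, -0.00037328190651312855, -0.9968709278616221]] [-17.76330945471415, 508.5736073335604, 1227.4562716829357]
key_top [(0.76, [384.6, 186.9])]
clamp [(0.85, [392.4, 235.8])]
cassette [(0.76, [388.4, 334.0]), (0.67, [397.6, 273.3])]
stand [(0.9, [191.6, 334.5]), (0.88, [233.5, 239.7]), (0.47, [472.0, 194.1])]
slot [(0.81, [230.7, 254.0]), (0.64, [194.4, 348.9])]
```

View pics/top0.png

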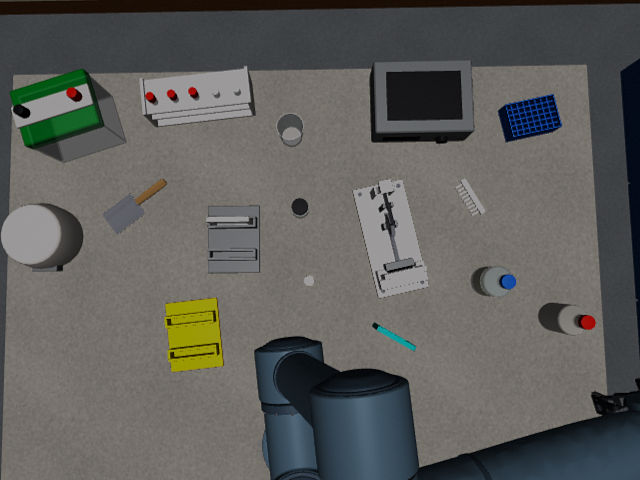

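View pics/scene0.png

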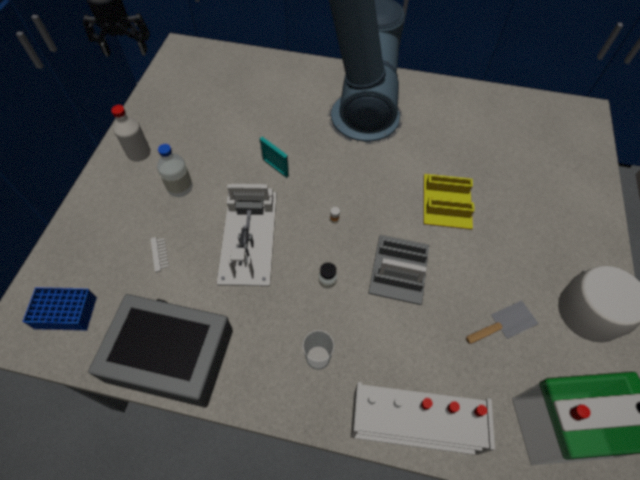

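The top view shows the clamp with the cassette at (398,273) and its key near (385,187). The grey stand is at (233,240), and its empty slot is on the robot side, around (232,254). Two look-alikes are not meant: the turquoise plate at (390,335) and the yellow stand at (194,335). The white-framed plate in the white clamp and the grey stand fit the description. I'll confirm this in an enlarged crop.

```bash
python3 - <<'E'
import cv2,numpy as np
t=cv2.imread("pics/top0.png");s=cv2.imread("pics/scene0.png")
def c(im,x,y,w,h,k=4):
    return cv2.resize(im[y:y+h,x:x+w],None,fx=k,fy=k,interpolation=cv2.INTER_CUBIC)
out=np.zeros((600,800,3),np.uint8)
a=c(t,345,170,90,135); out[:540,:360]=a
a=c(t,200,195,70,85,3); out[:255,365:575]=a
a=c(s,210,175,75,120,3); out[:360,575:800]=a
a=c(s,362,228,75,80,3); out[360:600,575:800]=a
out=np.clip(out.astype(float)*1.3,0,255).astype(np.uint8)
cv2.imwrite("pics/crop1.png",out)
E
cat > h.py <<'E'
import numpy as np,cv2
from plant import observe,get_image,spotter
from scipy.optimize import least_squares
def ray(im,p):
    K=np.array(im["intrinsics"]);R=np.array(im["R"]);t=np.array(im["t"])
    d=R.T@np.linalg.inv(K)@np.array([p[0],p[1],1.]);c=-R.T@t
    return c,d
def atz(im,p,z):
    c,d=ray(im,p);return c+d*(z-c[2])/d[2]
def tri(ps):
    A=0;b=0
    for im,p in ps:
        c,d=ray(im,p);d=d/np.linalg.norm(d);M=np.eye(3)-np.outer(d,d);A=A+M;b=b+M@c
    return np.linalg.solve(A,b)
def proj(im,X):
    q=(np.array(im["R"])@np.atleast_2d(X).T).T+np.array(im["t"])
    q=q@np.array(im["intrinsics"]).T;return q[:,:2]/q[:,2:]
E
```

```text
(no output)
```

View pics/crop1.png

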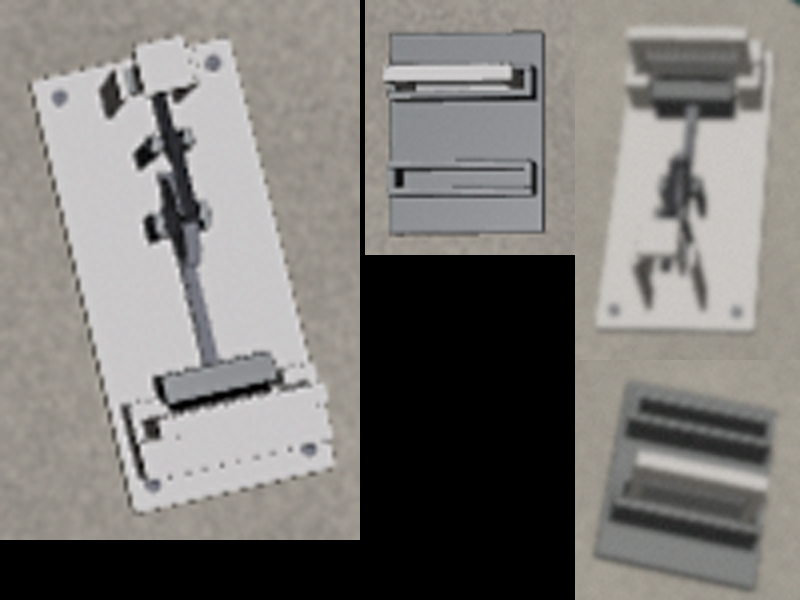

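The crop confirms both. The white-framed cassette sits between the grey jaw and the white fixed jaw. The grey stand has its spare in the far slot, and the robot-side slot is empty. Next I fit the clamp and stand poses from the corners.

```bash
cat > fit.py <<'E'
from h import *
T=get_image("top");S=get_image("scene")
def fit(L,W,z,tp,sp,x0):
    # corners in object frame
    tp_i,tp_p=zip(*tp.items());sp_i,sp_p=zip(*sp.items())
    C={'++':(L/2,W/2),'+-':(L/2,-W/2),'-+':(-L/2,W/2),'--':(-L/2,-W/2)}
    def P(v,i):
        c,s=np.cos(v[2]),np.sin(v[2])
        return np.array([[v[0]+c*C[k][0]-s*C[k][1],v[1]+s*C[k][0]+c*C[k][1],z] for k in i])
    f=lambda v:np.r_[(proj(T,P(v,tp_i))-tp_p).ravel(),(proj(S,P(v,sp_i))-sp_p).ravel()]
    r=least_squares(f,x0,loss='soft_l1',x_scale=[100,100,.1]);print(r.x.round(3),r.fun.round(1));return r.x
def tow(v,p):
    c,s=np.cos(v[2]),np.sin(v[2]);return np.array([v[0]+c*p[0]-s*p[1],v[1]+s*p[0]+c*p[1]])
# clamp: +x = up in top image, +y = left
cl=fit(280,130,12,{'++':(353.25,190.75),'+-':(402.5,180),'--':(428.75,286.25),'-+':(378.75,298.25)},{'+-':(217.7,283.3),'++':(270.7,284.3),'-+':(275.3,192)},[500,-170,.2])
st=fit(170,130,10,{'++':(208.3,206),'+-':(259.3,205.7),'--':(259.7,272.3),'-+':(208,272.7)},{'--':(380.3,235.3),'-+':(429.3,245.3),'++':(422.7,304),'+-':(368.7,293.3)},[500,200,0])
print("key",tow(cl,(115,0)),"cass",tow(cl,(-90,0)),"slot",tow(st,(-40,0)),"spare",tow(st,(40,0)))
# direct
for n,z,c in (("key_top",121,None),):
    a=spotter.spot_point("top",n)[0]["centre"];b=spotter.spot_point("scene",n)[0]["centre"]
    print(n,atz(T,a,z).round(1),atz(S,b,z).round(1))
for n,z in (("vial",0),("jar",0),("beaker",0)):
    print(n,[atz(T,d["centre"],z).round(0) for d in spotter.spot_point("top",n)[:2]],[atz(S,d["centre"],z).round(0) for d in spotter.spot_point("scene",n)[:2]])
print("key pad centre from crop",atz(T,(345+162/4,170+67/4),121))
E
python3 fit.py
```

```text
[ 5.02885e+02 -2.21617e+02  2.16000e-01] [-1.2 -0.2 -0.7 -1.1  0.5  0.4 -0.1  0.6 -1.3  0.3 -0.8 -0.2  0.7 -0.7]
[ 5.08917e+02  1.73767e+02 -4.00000e-03] [-0.7 -0.5 -0.4 -0.9 -0.5 -0.2 -0.7  0.1 -1.1 -1.2  0.  -1.3 -0.5  0.2
 -0.5 -0.6]
key [ 615.20241452 -196.92180604] cass [ 414.98499163 -240.94434086] slot [468.91736814 173.91436072] spare [548.91682603 173.61984921]
key_top [ 620.4 -202.6  121. ] [ 615.8 -190.3  121. ]
vial [array([390., -15.,   0.])] [array([398., -12.,   0.])]
jar [array([584.,   7.,   0.])] [array([580.,   7.,   0.]), array([ 413., -244.,    0.])]
beaker [array([773.,  24.,   0.])] [array([768.,  25.,   0.]), array([572.,   5.,   0.])]
key pad centre from crop [ 614.52628474 -196.86815954  121.        ]
```

{"fn": "jog_arm", "kwargs": {
  "motion": [
    [-1, [0, 0, 4], [0, 0, 0.1]],
    [-1, [1, 1, 8], [0, 0, 0.2]],
    [-1, [44.2, 43, 8], [0, 0, 1.517]],
    [-1, [44.2, 43, 8], [0, 0, 1.517]],
    [-1, [44.2, 43, 8], [0, 0, 1.517]],
    [-1, [44.2, 43, 8], [0, 0, 1.517]],
    [-1, [44.2, 43, 8], [0, 0, 1.517]],
    [-1, [44.2, 43, 8], [0, 0, 1.517]],
    [-1, [44.2, 43, 8], [0, 0, 1.517]],
    [-1, [44.2, 43, 8], [0, 0, 1.517]]
  ]
}}

```text
time: 1.93
position: [423.2, -382.6, 287.2]
tcp_rot: [3.141, 0.0, 1.476]
ft_force: [0.0, -0.4, 0.9]
finger_gap: 0.3
grasp_force: 0.0
```

{"fn": "jog_arm", "kwargs": {
  "motion": [
    [-1, [18, 17.5, 0], [0, 0, 0.3]],
    [-1, [18, 17.5, 0], [0, 0, 0.3]],
    [-1, [18, 17.5, 0], [0, 0, 0.3]],
    [-1, [18, 17.5, 0], [0, 0, 0.3]],
    [-1, [18, 17.5, 0], [0, 0, 0.3]],
    [-1, [18, 17.5, 0], [0, 0, 0.3]],
    [-1, [18, 17.5, -7], [0, 0, 0.3]],
    [-1, [18, 17.5, -9], [0, 0, 0.3]],
    [-1, [18, 17.5, -9], [0, 0, 0.3]],
    [-1, [18, 17.5, -9], [0, 0, 0.3]]
  ]
}}

```text
time: 2.77
position: [599.9, -208.1, 192.9]
tcp_rot: [-3.135, -0.005, 1.77]
ft_force: [-0.2, 0.0, 0.1]
finger_gap: -0.2
grasp_force: 0.0
```

```bash
cat >> h.py <<'E'
def wray(im,p):
    K=np.array(im["intrinsics"]);R=np.array(im["R"]);t=np.array(im["t"])
    v=np.array([(p[0]-K[0,2])/K[0,0],(p[1]-K[1,2])/K[1,1]]);r=np.hypot(*v)
    d=np.r_[v/r*np.sin(r),np.cos(r)] if r>1e-9 else np.array([0,0,1.])
    return -R.T@t,R.T@d
def watz(im,p,z):
    c,d=wray(im,p);return c+d*(z-c[2])/d[2]
E
python3 - <<'E'
from h import *
o=observe();print(o["position"],o["ft_force"],o["tcp_rot"])
W=get_image("wrist");cv2.imwrite("pics/w1.png",W["color"]);np.save("w1.npy",W,allow_pickle=True)
for d in spotter.spot_point("wrist","key_top"):print(d["confidence"],d["centre"],watz(W,d["centre"],121))
for d in spotter.look_for("wrist","key_top"):
    b=d["box"];print(d["confidence"],b)
E
```

```text
[ 599.90749729 -208.07271831  192.94756542] [-0.24567505  0.02861234  0.05499467] [-3.1354357  -0.00524974  1.7698646 ]
0.71 [346.7, 228.5] [ 615.70392356 -196.22828668  121.        ]
0.9 [323.5, 192.7, 369.5, 251.7]
```

View pics/w1.png

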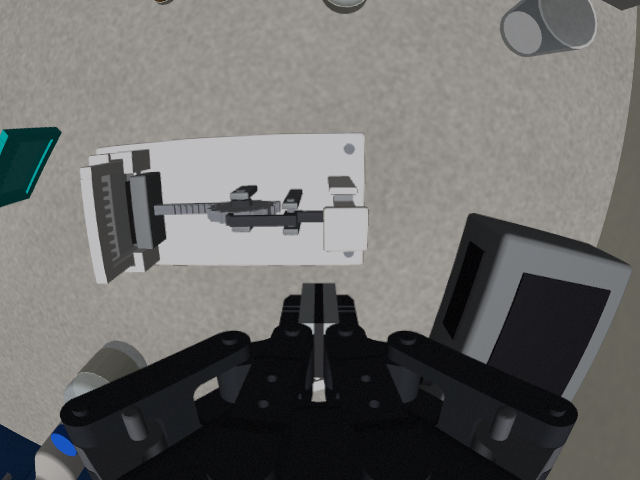

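The wrist view shows the key pad centred at (346,229), which gives (615.7, -196.2). That agrees with the fit.

{"fn": "jog_arm", "kwargs": {
  "motion": [
    [-1, [1.0, 0.7, -4], [0, 0, 0]],
    [-1, [1.0, 0.7, -4], [0, 0, 0]],
    [-1, [1.0, 0.7, -4], [0, 0, 0]],
    [-1, [1.0, 0.7, -4], [0, 0, 0]]
  ]
}}

```text
time: 3.25
position: [613.1, -203.5, 160.0]
tcp_rot: [3.139, 0.003, 1.769]
ft_force: [-0.0, -0.5, -0.2]
finger_gap: 0.2
grasp_force: 0.0
```

{"fn": "jog_arm", "kwargs": {
  "motion": [
    [-1, [0.2, 0.6, -1.5], [0, 0, 0.02]],
    [-1, [0.2, 0.6, -1.5], [0, 0, 0.02]],
    [-1, [0.2, 0.6, -1.5], [0, 0, 0.02]]
  ]
}}

```text
time: 3.5
position: [614.4, -196.8, 143.6]
tcp_rot: [3.14, 0.001, 1.789]
ft_force: [-0.5, 0.9, 0.1]
finger_gap: -0.1
grasp_force: 0.0
```

{"fn": "jog_arm", "kwargs": {
  "motion": [
    [-1, [0.05, 0, -0.5], [0, 0, 0]],
    [-1, [0.05, 0, -0.9], [0, 0, 0]],
    [-1, [0.05, 0, -1.2], [0, 0, 0]],
    [-1, [0.05, 0, -1.4], [0, 0, 0]],
    [-1, [0.05, 0, -1.4], [0, 0, 0]],
    [-1, [0.05, 0, -1.4], [0, 0, 0]]
  ]
}}

```text
time: 4.0
position: [614.5, -196.3, 127.7]
tcp_rot: [-3.141, -0.0, 1.79]
ft_force: [0.2, 0.7, -0.2]
finger_gap: 0.2
grasp_force: 0.0
```

{"fn": "jog_arm", "kwargs": {
  "motion": [
    [-1, [0.05, 0, -0.1], [0, 0, 0]],
    [-1, [0.05, 0, -0.2], [0, 0, 0]],
    [-1, [0.05, 0, -0.3], [0, 0, 0]],
    [-1, [0.05, 0, -0.3], [0, 0, 0]],
    [-1, [0.05, 0, -0.3], [0, 0, 0]]
  ]
}}

```text
time: 4.42
position: [615.0, -196.3, 124.8]
tcp_rot: [-3.141, -0.0, 1.79]
ft_force: [-1.4, -0.3, -0.9]
finger_gap: 0.3
grasp_force: 0.0
```

{"fn": "jog_arm", "kwargs": {
  "motion": [
    [-1, [0, 0, -0.1], [0, 0, 0]],
    [-1, [0, 0, -0.2], [0, 0, 0]],
    [-1, [0, 0, -0.2], [0, 0, 0]],
    [-1, [0, 0, -0.2], [0, 0, 0]]
  ]
}}

```text
time: 4.75
position: [615.0, -196.3, 122.7]
tcp_rot: [-3.141, -0.0, 1.79]
ft_force: [0.4, 0.5, 0.4]
finger_gap: 0.2
grasp_force: 0.0
```

```bash
python3 - <<'E'
from h import *
from plant import bot
print(bot.nose_length,[x for x in dir(bot) if x[0]!='_'])
for i in range(6):
    W=get_image("wrist");o=observe();print(o["time"],o["ft_force"].round(2),o["position"].round(2))
np.save("w2.npy",W,allow_pickle=True)
c=W["color"][150:350,220:460];cv2.imwrite("pics/w2.png",cv2.resize(c,None,fx=3,fy=3))
E
```

```text
8.0 ['IKError', 'nose_length']
4.8 [ 0.42 -0.06 -0.73] [ 615.03 -196.27  122.81]
4.85 [ 0.58  0.42 -0.41] [ 615.07 -196.32  122.86]
4.9 [0.01 0.27 1.55] [ 615.13 -196.32  122.93]
4.95 [ 0.95 -0.71  0.1 ] [ 615.11 -196.33  122.95]
5.0 [0.18 0.01 0.24] [ 615.09 -196.33  122.92]
5.05 [-0.17 -0.01 -0.24] [ 615.09 -196.33  122.91]
```

View pics/w2.png

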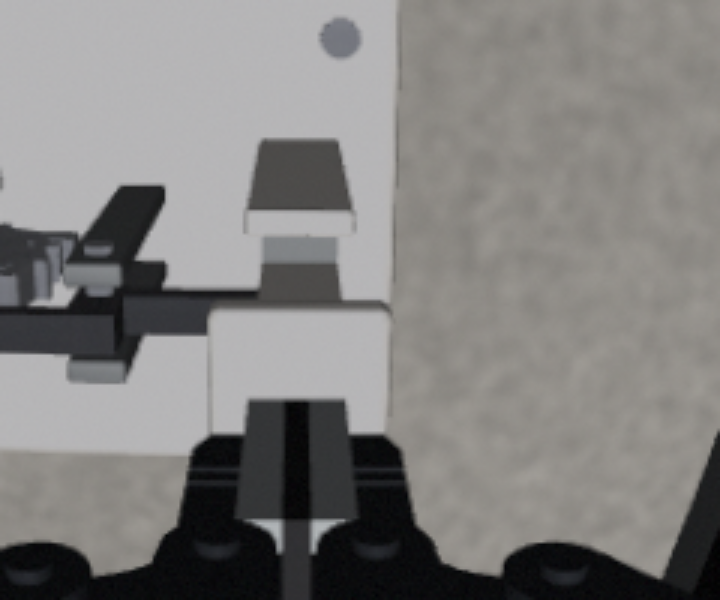

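```bash
python3 - <<'E'
from h import *
for n,pa,pb in (("w2.npy",(289.8,253.5),(350,253.5)),("w1.npy",(323.5,209),(367.5,209))):
    W=np.load(n,allow_pickle=True).item()
    print(n,"cam",(-W["R"].T@W["t"]).round(1),[(z,np.linalg.norm(watz(W,pa,z)-watz(W,pb,z)).round(1),((watz(W,pa,z)+watz(W,pb,z))/2).round(1)[:2]) for z in (105,110,115,118,121,124)])
W=np.load("w2.npy",allow_pickle=True).item()
print(W["intrinsics"])
# project TCP-tip guesses
def wproj(W,X):
    q=W["R"]@np.array(X)+W["t"];r=np.arctan2(np.hypot(q[0],q[1]),q[2]);u=q[:2]/np.hypot(q[0],q[1])*r
    return W["intrinsics"][[0,1],[0,1]]*u+W["intrinsics"][[0,1],[2,2]]
for z in (108,112,115,118,121):print(z,(wproj(W,(615.1,-196.3,z))-[220,150])*3)
# predicted key outline at depth z
c,s=np.cos(.216),np.sin(.216)
for z in (115,121):
    print(z,[((wproj(W,(615.4+c*a-s*b,-196.6+s*a+c*b,z))-[220,150])*3).round(0).tolist() for a,b in((-15,15),(15,15),(15,-15),(-15,-15))])
E
```

```text
w2.npy cam [ 599.3 -127.7  290.4] [(105, np.float64(31.7), array([ 613.4, -188. ])), (110, np.float64(30.9), array([ 613.1, -186.3])), (115, np.float64(30.0), array([ 612.7, -184.7])), (118, np.float64(29.5), array([ 612.4, -183.7])), (121, np.float64(29.0), array([ 612.2, -182.8])), (124, np.float64(28.5), array([ 612. , -181.8]))]
w1.npy cam [ 586.6 -139.8  360.8] [(105, np.float64(31.0), array([ 613.8, -186.3])), (110, np.float64(30.4), array([ 613.3, -185.4])), (115, np.float64(29.8), array([ 612.8, -184.5])), (118, np.float64(29.4), array([ 612.5, -184. ])), (121, np.float64(29.1), array([ 612.1, -183.4])), (124, np.float64(28.7), array([ 611.8, -182.9]))]
[[371.64829954   0.         318.38349869]
 [  0.         371.64829954 237.30889208]
 [  0.           0.           1.        ]]
108 [298.68858778 362.05185667]
112 [298.76085826 370.42451656]
115 [298.81685948 376.920385  ]
118 [298.87447173 383.61047259]
121 [298.93376107 390.5031178 ]
115 [[210.0, 294.0], [391.0, 295.0], [386.0, 458.0], [214.0, 458.0]]
121 [[207.0, 306.0], [394.0, 306.0], [388.0, 473.0], [212.0, 473.0]]
```

```bash
cat > f.py <<'E'
from h import *
def rd(n=6):
    F=[]
    for i in range(n):
        get_image("wrist");o=observe();F.append(np.r_[o["ft_force"],o["position"]])
    F=np.array(F);print("t",round(o["time"],2),"F",F[:,:3].mean(0).round(2),"sd",F[:,2].std().round(2),"pos",F[-1,3:].round(2),"tau",o["joint_torque"][1:3].round(2),"gap",round(o["finger_gap"],1))
if __name__=="__main__":rd()
E
echo ok
```

```text
ok
```

{"fn": "jog_arm", "kwargs": {
  "motion": [
    [-1, [0, 0, -0.1], [0, 0, 0]],
    [-1, [0, 0, -0.2], [0, 0, 0]],
    [-1, [0, 0, -0.2], [0, 0, 0]]
  ]
}}

```text
time: 5.3
position: [614.9, -196.2, 120.5]
tcp_rot: [-3.141, -0.0, 1.79]
ft_force: [0.2, 0.3, 0.4]
finger_gap: 0.2
grasp_force: 0.0
```

```bash
python3 f.py
```

```text
t 5.6 F [ 0.08 -0.02 -0.07] sd 0.35 pos [ 615.09 -196.32  120.9 ] tau [-43.88 -30.51] gap -0.1
```

{"fn": "jog_arm", "kwargs": {
  "motion": [
    [-1, [0, 0, -0.1], [0, 0, 0]],
    [-1, [0, 0, -0.2], [0, 0, 0]],
    [-1, [0, 0, -0.2], [0, 0, 0]]
  ]
}}

```text
time: 5.85
position: [614.9, -196.3, 118.6]
tcp_rot: [-3.141, -0.0, 1.79]
ft_force: [-0.2, 0.2, 0.3]
finger_gap: -0.0
grasp_force: 0.0
```

```bash
python3 - <<'E'
from f import *
rd()
W=get_image("wrist");np.save("w3.npy",W,allow_pickle=True)
c=W["color"][150:350,220:460];cv2.imwrite("pics/w3.png",cv2.resize(c,None,fx=3,fy=3))
E
```

```text
t 6.15 F [ 0.05 -0.19  0.06] sd 0.44 pos [ 615.12 -196.33  118.93] tau [-43.92 -30.46] gap -0.0
```

View pics/w3.png

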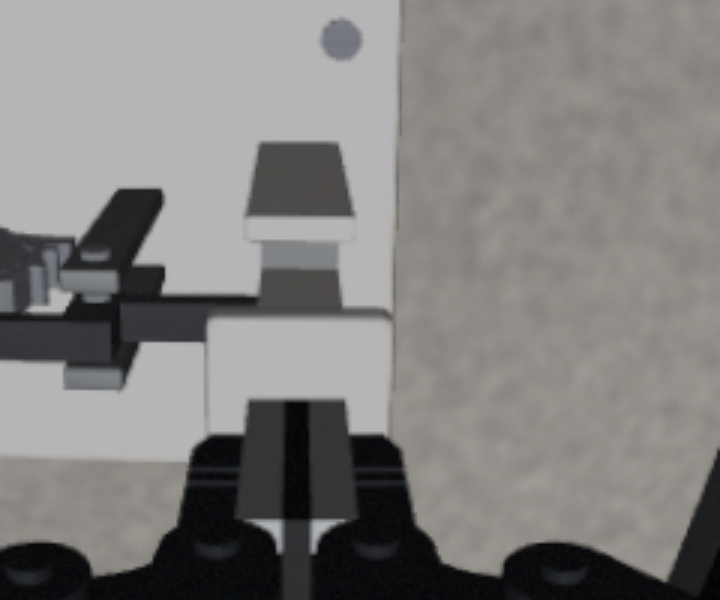

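{"fn": "jog_arm", "kwargs": {
  "motion": [
    [-1, [0, 0, -0.1], [0, 0, 0]],
    [-1, [0, 0, -0.2], [0, 0, 0]],
    [-1, [0, 0, -0.3], [0, 0, 0]],
    [-1, [0, 0, -0.4], [0, 0, 0]],
    [-1, [0, 0, -0.4], [0, 0, 0]]
  ]
}}

```text
time: 6.62
position: [614.9, -196.2, 114.5]
tcp_rot: [-3.141, -0.0, 1.79]
ft_force: [0.2, 0.7, 0.3]
finger_gap: 0.1
grasp_force: 0.0
```

```bash
python3 f.py
```

```text
t 6.92 F [ 0.04  0.13 -0.25] sd 0.35 pos [ 615.12 -196.35  114.95] tau [-43.99 -30.34] gap -0.1
```

```bash
python3 - <<'E'
from h import *
W4=get_image("wrist");np.save("w4.npy",W4,allow_pickle=True)
def wproj(W,X):
    q=W["R"]@np.array(X)+W["t"];r=np.arctan2(np.hypot(q[0],q[1]),q[2]);u=q[:2]/np.hypot(q[0],q[1])*r
    return W["intrinsics"][[0,1],[0,1]]*u+W["intrinsics"][[0,1],[2,2]]
c,s=np.cos(.216),np.sin(.216)
for n in ("w2.npy","w3.npy","w4.npy"):
    W=np.load(n,allow_pickle=True).item();g=cv2.cvtColor(W["color"],cv2.COLOR_BGR2GRAY).astype(float)
    p=g[235:300,312:326].mean(1);d=np.diff(p)
    k=np.argmax(d[:30]);print(n,"key edge row",235+k+.5,"fingertip row",235+30+np.argmin(d[30:]),"width cols",[int(v) for v in np.where(g[270,270:370]>150)[0][[0,-1]]+270])
    for z in (107,111,115,121):print("  z",z,[wproj(W,(615.4+c*a-s*15,-196.6+s*a+c*15,z)).round(1).tolist() for a in(-15,15)])
c4=W4["color"][100:400,120:520];cv2.imwrite("pics/w4.png",cv2.resize(c4,None,fx=2,fy=2))
E
```

```text
w2.npy key edge row 252.5 fingertip row 282 width cols [270, 349]
  z 107 [[291.0, 243.4], [349.1, 243.5]]
  z 111 [[290.5, 245.7], [349.7, 245.8]]
  z 115 [[289.9, 248.1], [350.4, 248.2]]
  z 121 [[289.0, 251.9], [351.4, 252.0]]
w3.npy key edge row 255.5 fingertip row 282 width cols [270, 350]
  z 107 [[290.5, 245.7], [349.7, 245.8]]
  z 111 [[289.9, 248.1], [350.4, 248.2]]
  z 115 [[289.3, 250.6], [351.0, 250.7]]
  z 121 [[288.4, 254.6], [352.1, 254.6]]
w4.npy key edge row 258.5 fingertip row 282 width cols [270, 350]
  z 107 [[289.9, 248.1], [350.3, 248.2]]
  z 111 [[289.3, 250.6], [351.0, 250.7]]
  z 115 [[288.7, 253.2], [351.7, 253.3]]
  z 121 [[287.7, 257.3], [352.8, 257.4]]
```

View pics/w4.png

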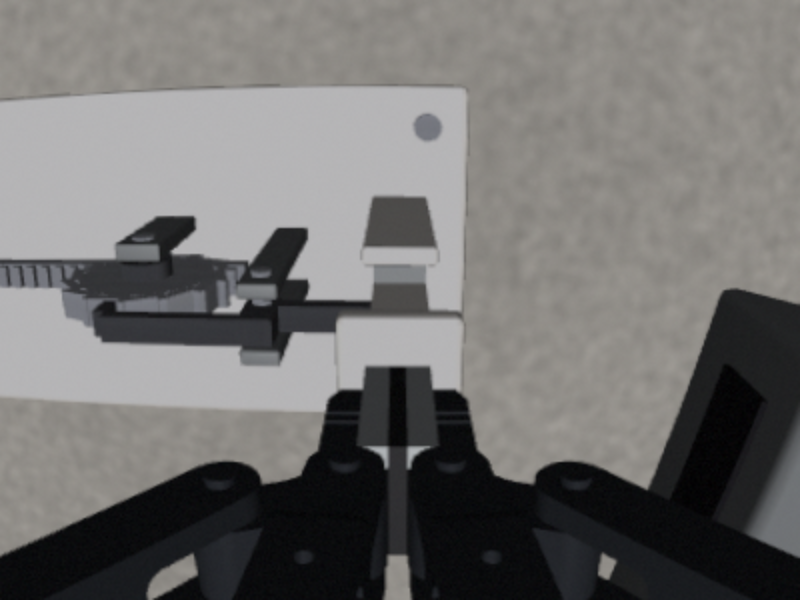

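{"fn": "jog_arm", "kwargs": {
  "motion": [
    [-1, [0, 0, -0.1], [0, 0, 0]],
    [-1, [0, 0, -0.2], [0, 0, 0]],
    [-1, [0, 0, -0.3], [0, 0, 0]],
    [-1, [0, 0, -0.4], [0, 0, 0]],
    [-1, [0, 0, -0.4], [0, 0, 0]]
  ]
}}

```text
time: 7.38
position: [614.9, -196.2, 110.5]
tcp_rot: [-3.141, -0.0, 1.79]
ft_force: [-0.2, -0.3, 0.3]
finger_gap: -0.4
grasp_force: 0.0
```

```bash
python3 f.py
```

```text
t 7.68 F [ 0.19 -0.14  0.33] sd 0.37 pos [ 615.13 -196.32  110.94] tau [-44.07 -30.23] gap 0.2
```

```bash
cat >> h.py <<'E'
def wproj(W,X):
    q=W["R"]@np.array(X)+W["t"];r=np.arctan2(np.hypot(q[0],q[1]),q[2]);u=q[:2]/np.hypot(q[0],q[1])*r
    return W["intrinsics"][[0,1],[0,1]]*u+W["intrinsics"][[0,1],[2,2]]
E
cat > f.py <<'E'
from h import *
c,s=np.cos(.216),np.sin(.216)
def rd(n=5):
    F=[]
    for i in range(n):
        W=get_image("wrist");o=observe();F.append(np.r_[o["ft_force"],o["position"]])
    F=np.array(F);print("t",round(o["time"],2),"F",F[:,:3].mean(0).round(2),"pos",F[-1,3:].round(2),"gap",round(o["finger_gap"],1))
    g=cv2.cvtColor(W["color"],cv2.COLOR_BGR2GRAY).astype(float)
    d=np.diff(g[240:282,312:326].mean(1));k=np.argmax(d[:-8])
    q=d[k-2:k+3].clip(0);row=240.5+k+(q*np.arange(-2,3)).sum()/q.sum()
    zz=np.arange(95,128,.2);rows=[wproj(W,(615.4-s*15,-196.6+c*15,z))[1] for z in zz]
    print("key edge row",row.round(2),"-> key z",np.interp(row,rows,zz).round(1),"step",d.max().round(0))
    return W
if __name__=="__main__":rd()
E
python3 f.py
```

```text
t 7.93 F [-0.25 -0.07  0.49] pos [ 615.09 -196.3   110.9 ] gap 0.1
key edge row 261.09 -> key z 122.0 step 37.0
```

{"fn": "jog_arm", "kwargs": {
  "motion": [
    [-1, [0, 0, -0.1], [0, 0, 0]],
    [-1, [0, 0, -0.2], [0, 0, 0]],
    [-1, [0, 0, -0.3], [0, 0, 0]],
    [-1, [0, 0, -0.4], [0, 0, 0]],
    [-1, [0, 0, -0.4], [0, 0, 0]]
  ]
}}

```text
time: 8.35
position: [614.9, -196.2, 106.5]
tcp_rot: [-3.141, -0.0, 1.79]
ft_force: [0.3, 0.1, -1.2]
finger_gap: -0.2
grasp_force: 0.0
```

```bash
python3 f.py
```

```text
t 8.6 F [ 0.06 -0.17  0.29] pos [ 615.14 -196.34  106.96] gap -0.3
key edge row 264.13 -> key z 122.0 step 38.0
```

{"fn": "jog_arm", "kwargs": {
  "motion": [
    [-1, [0, 0, -0.1], [0, 0, 0]],
    [-1, [0, 0, -0.2], [0, 0, 0]],
    [-1, [0, 0, -0.3], [0, 0, 0]],
    [-1, [0, 0, -0.4], [0, 0, 0]],
    [-1, [0, 0, -0.4], [0, 0, 0]]
  ]
}}

```text
time: 9.02
position: [614.9, -196.2, 102.5]
tcp_rot: [-3.141, -0.0, 1.79]
ft_force: [-0.7, -0.2, -0.6]
finger_gap: 0.1
grasp_force: 0.0
```

```bash
python3 f.py
```

```text
t 9.27 F [-0.19  0.33 -0.17] pos [ 615.13 -196.33  102.96] gap -0.0
key edge row 267.28 -> key z 121.9 step 37.0
```

{"fn": "jog_arm", "kwargs": {
  "motion": [
    [-1, [0, 0, -0.1], [0, 0, 0]],
    [-1, [0, 0, -0.2], [0, 0, 0]],
    [-1, [0, 0, -0.3], [0, 0, 0]],
    [-1, [0, 0, -0.4], [0, 0, 0]],
    [-1, [0, 0, -0.4], [0, 0, 0]]
  ]
}}

```text
time: 9.68
position: [614.9, -196.2, 98.5]
tcp_rot: [-3.141, -0.0, 1.79]
ft_force: [-0.2, 0.3, -0.7]
finger_gap: -0.3
grasp_force: 0.0
```

```bash
python3 f.py
```

```text
t 9.93 F [0.24 0.09 0.21] pos [ 615.12 -196.31   98.94] gap 0.2
key edge row 270.56 -> key z 121.8 step 36.0
```

{"fn": "jog_arm", "kwargs": {
  "motion": [
    [-1, [0, 0, -0.1], [0, 0, 0]],
    [-1, [0, 0, -0.2], [0, 0, 0]],
    [-1, [0, 0, -0.3], [0, 0, 0]],
    [-1, [0, 0, -0.3], [0, 0, 0]]
  ]
}}

```text
time: 10.27
position: [615.1, -196.4, 95.9]
tcp_rot: [3.141, 0.0, 1.79]
ft_force: [0.2, -0.3, 1.4]
finger_gap: 0.0
grasp_force: 0.6
```

```bash
python3 f.py
```

```text
t 10.52 F [0.17 0.07 1.23] pos [ 615.16 -196.34   96.01] gap -0.1
key edge row 272.19 -> key z 120.9 step 34.0
```

Contact: the force has risen to 1.2 N and the key top is starting to move. The shut fingertips meet the key with the reported TCP at about 97 mm. I'll carry on in smaller steps.

{"fn": "jog_arm", "kwargs": {
  "motion": [
    [-1, [0, 0, -0.1], [0, 0, 0]],
    [-1, [0, 0, -0.2], [0, 0, 0]],
    [-1, [0, 0, -0.2], [0, 0, 0]]
  ]
}}

```text
time: 10.77
position: [615.2, -196.4, 93.7]
tcp_rot: [3.141, 0.0, 1.79]
ft_force: [-0.1, -1.0, 1.8]
finger_gap: -0.2
grasp_force: 0.7
```

```bash
python3 f.py
```

```text
t 11.02 F [ 0.32 -0.57  1.5 ] pos [ 615.16 -196.35   93.94] gap -0.0
key edge row 272.18 -> key z 118.8 step 34.0
```

Key moves with the tip (118.8) at 1.5 N, still in idle travel.

{"fn": "jog_arm", "kwargs": {
  "motion": [
    [-1, [0, 0, -0.1], [0, 0, 0]],
    [-1, [0, 0, -0.2], [0, 0, 0]],
    [-1, [0, 0, -0.3], [0, 0, 0]],
    [-1, [0, 0, -0.3], [0, 0, 0]]
  ]
}}

```text
time: 11.35
position: [615.1, -196.3, 90.7]
tcp_rot: [3.141, 0.0, 1.79]
ft_force: [0.6, -0.2, 1.3]
finger_gap: -0.2
grasp_force: 0.8
```

```bash
python3 f.py
```

```text
t 11.6 F [ 0.4  -0.25  1.99] pos [ 615.11 -196.31   90.92] gap -0.1
key edge row 272.22 -> key z 115.7 step 35.0
```

{"fn": "jog_arm", "kwargs": {
  "motion": [
    [-1, [0, 0, -0.1], [0, 0, 0]],
    [-1, [0, 0, -0.2], [0, 0, 0]],
    [-1, [0, 0, -0.3], [0, 0, 0]],
    [-1, [0, 0, -0.3], [0, 0, 0]]
  ]
}}

```text
time: 11.93
position: [615.2, -196.4, 88.3]
tcp_rot: [-3.142, 0.0, 1.79]
ft_force: [-1.4, 0.6, 3.9]
finger_gap: 0.1
grasp_force: 2.3
```

```bash
python3 f.py
```

```text
t 12.18 F [-1.08  0.61  5.41] pos [ 615.15 -196.37   88.3 ] gap 0.2
key edge row 272.2 -> key z 113.2 step 35.0
```

{"fn": "jog_arm", "kwargs": {
  "motion": [
    [-1, [0, 0, -0.05], [0, 0, 0]],
    [-1, [0, 0, -0.1], [0, 0, 0]],
    [-1, [0, 0, -0.1], [0, 0, 0]]
  ]
}}

```text
time: 12.43
position: [615.2, -196.3, 87.8]
tcp_rot: [-3.142, 0.0, 1.79]
ft_force: [-2.3, 1.8, 7.8]
finger_gap: -0.2
grasp_force: 3.9
```

```bash
python3 f.py
```

```text
t 12.68 F [-2.72  1.12  7.55] pos [ 615.23 -196.38   87.88] gap -0.1
key edge row 272.2 -> key z 112.7 step 34.0
```

{"fn": "jog_arm", "kwargs": {
  "motion": [
    [-1, [0, 0, -0.05], [0, 0, 0]],
    [-1, [0, 0, -0.07], [0, 0, 0]],
    [-1, [0, 0, -0.07], [0, 0, 0]]
  ]
}}

```text
time: 12.93
position: [615.2, -196.4, 87.4]
tcp_rot: [-3.142, 0.0, 1.79]
ft_force: [-3.0, 1.5, 9.0]
finger_gap: -0.1
grasp_force: 4.5
```

```bash
python3 f.py
```

```text
t 13.18 F [-3.13  1.71  9.63] pos [ 615.23 -196.37   87.4 ] gap -0.1
key edge row 272.18 -> key z 112.3 step 34.0
```

```bash
python3 - <<'E'
from f import *
W=rd(2);np.save("w5.npy",W,allow_pickle=True)
cv2.imwrite("pics/w5.png",cv2.resize(W["color"][110:330,0:380],None,fx=2,fy=2))
for c in ("wrist",):
    for n in ("jaw","key"):
        print(n,[(d["confidence"],d["box"]) for d in spotter.look_for(c,n)])
E
```

```text
t 13.28 F [-2.99  1.51  9.04] pos [ 615.24 -196.37   87.41] gap 0.5
key edge row 272.18 -> key z 112.3 step 34.0
jaw [(0.65, [37.1, 194.7, 234.4, 300.4]), (0.16, [0.0, 179.1, 61.3, 349.4])]
key [(0.85, [283.3, 244.1, 356.8, 293.4])]
```

View pics/w5.png

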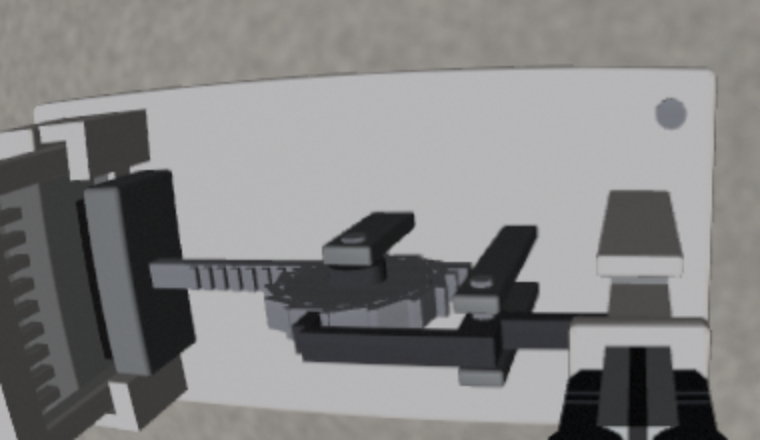

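```bash
python3 - <<'E'
from h import *
W=np.load("w5.npy",allow_pickle=True).item()
cx,cy,a=502.885,-221.617,.216;c,s=np.cos(a),np.sin(a)
for p in ((42.5,204),(56,202.5),(66,297.5),(75.5,297)):
    X=watz(W,p,50);d=X[:2]-[cx,cy];print(p,"clamp frame",(c*d[0]+s*d[1]).round(1),(-s*d[0]+c*d[1]).round(1))
E
```

```text
(42.5, 204) clamp frame -75.7 36.0
(56, 202.5) clamp frame -62.2 36.5
(66, 297.5) clamp frame -69.6 -33.6
(75.5, 297) clamp frame -59.9 -32.5
```

```bash
cat > jaw.py <<'E'
from h import *
cx,cy,a=502.885,-221.617,.216;c,s=np.cos(a),np.sin(a)
def strip(W):
    # sample brightness along clamp x at z=50, y in several values
    g=cv2.cvtColor(W["color"],cv2.COLOR_BGR2GRAY).astype(float)
    xs=np.arange(-92,-30,3.)
    out=[]
    for x in xs:
        v=[]
        for y in np.linspace(10,25,12):
            p=wproj(W,(cx+c*x-s*y,cy+s*x+c*y,50)).round().astype(int)
            v.append(g[p[1],p[0]] if 0<=p[0]<640 and 0<=p[1]<480 else np.nan)
        out.append(np.mean(v))
    return dict(zip(xs.astype(int).tolist(),np.round(out).tolist()))
if __name__=="__main__":
    for n in ("w1.npy","w5.npy"):print(n,strip(np.load(n,allow_pickle=True).item()))
E
python3 jaw.py
```

```text
w1.npy {-92: 60.0, -89: 60.0, -86: 60.0, -83: 48.0, -80: 22.0, -77: 88.0, -74: 122.0, -71: 123.0, -68: 125.0, -65: 126.0, -62: 121.0, -59: 35.0, -56: 30.0, -53: 30.0, -50: 29.0, -47: 29.0, -44: 160.0, -41: 189.0, -38: 189.0, -35: 189.0, -32: 189.0}
w5.npy {-92: 57.0, -89: 57.0, -86: 57.0, -83: 57.0, -80: 20.0, -77: 96.0, -74: 113.0, -71: 114.0, -68: 114.0, -65: 114.0, -62: 106.0, -59: 36.0, -56: 28.0, -53: 28.0, -50: 28.0, -47: 30.0, -44: 31.0, -41: 30.0, -38: 29.0, -35: 144.0, -32: 170.0}
```

The jaw is in the same place as before (clamp x -77 to -61), so it has not released. The key needs a little more.

{"fn": "jog_arm", "kwargs": {
  "motion": [
    [-1, [0, 0, -0.05], [0, 0, 0]],
    [-1, [0, 0, -0.06], [0, 0, 0]],
    [-1, [0, 0, -0.06], [0, 0, 0]]
  ]
}}

```text
time: 13.63
position: [615.2, -196.4, 86.7]
tcp_rot: [3.142, 0.0, 1.79]
ft_force: [-2.8, 1.8, 7.7]
finger_gap: 0.1
grasp_force: 4.2
```

```bash
cat > g.py <<'E'
from f import *
import jaw
W=rd(4);d=jaw.strip(W);print({k:v for k,v in d.items() if v>60})
E
python3 g.py
```

```text
t 13.83 F [-3.11  1.08  8.54] pos [ 615.23 -196.38   86.67] gap -0.2
key edge row 272.19 -> key z 111.5 step 34.0
{-77: 98.0, -74: 114.0, -71: 114.0, -68: 114.0, -65: 115.0, -62: 106.0, -35: 132.0, -32: 169.0}
```

{"fn": "jog_arm", "kwargs": {
  "motion": [
    [-1, [0, 0, -0.05], [0, 0, 0]],
    [-1, [0, 0, -0.05], [0, 0, 0]],
    [-1, [0, 0, -0.05], [0, 0, 0]]
  ]
}}

```text
time: 14.08
position: [615.2, -196.4, 86.2]
tcp_rot: [-3.142, 0.0, 1.79]
ft_force: [-2.8, 1.2, 8.1]
finger_gap: 0.2
grasp_force: 4.2
```

```bash
python3 g.py
```

```text
t 14.28 F [-2.6   1.37  8.19] pos [ 615.24 -196.36   86.18] gap 0.0
key edge row 272.19 -> key z 111.0 step 35.0
{-77: 92.0, -74: 114.0, -71: 114.0, -68: 114.0, -65: 114.0, -62: 107.0, -35: 124.0, -32: 169.0}
```

{"fn": "jog_arm", "kwargs": {
  "motion": [
    [-1, [0, 0, -0.05], [0, 0, 0]],
    [-1, [0, 0, -0.06], [0, 0, 0]],
    [-1, [0, 0, -0.06], [0, 0, 0]]
  ]
}}

```text
time: 14.53
position: [615.3, -196.4, 85.8]
tcp_rot: [3.142, 0.0, 1.79]
ft_force: [-3.7, 1.7, 9.5]
finger_gap: 0.1
grasp_force: 4.7
```

```bash
python3 g.py
```

```text
t 14.73 F [-3.29  1.29  9.39] pos [ 615.23 -196.37   85.76] gap 0.4
key edge row 272.18 -> key z 110.7 step 34.0
{-77: 91.0, -74: 114.0, -71: 114.0, -68: 114.0, -65: 115.0, -62: 107.0, -35: 130.0, -32: 169.0}
```

{"fn": "jog_arm", "kwargs": {
  "motion": [
    [-1, [0, 0, -0.04], [0, 0, 0]],
    [-1, [0, 0, -0.07], [0, 0, 0]],
    [-1, [0, 0, -0.07], [0, 0, 0]]
  ]
}}

```text
time: 14.98
position: [615.2, -196.4, 84.8]
tcp_rot: [3.142, 0.0, 1.79]
ft_force: [-3.3, 0.4, 8.6]
finger_gap: 0.2
grasp_force: 4.1
```

```bash
python3 g.py
```

```text
t 15.18 F [-2.75  1.31  8.2 ] pos [ 615.25 -196.36   84.87] gap 0.2
key edge row 272.18 -> key z 109.7 step 34.0
{-77: 88.0, -74: 114.0, -71: 113.0, -68: 114.0, -65: 114.0, -62: 108.0, -35: 101.0, -32: 167.0}
```

{"fn": "jog_arm", "kwargs": {
  "motion": [
    [-1, [0, 0, -0.04], [0, 0, 0]],
    [-1, [0, 0, -0.06], [0, 0, 0]],
    [-1, [0, 0, -0.06], [0, 0, 0]]
  ]
}}

```text
time: 15.43
position: [615.2, -196.4, 83.7]
tcp_rot: [3.141, 0.0, 1.79]
ft_force: [-1.3, 0.6, 5.4]
finger_gap: 0.2
grasp_force: 2.9
```

```bash
python3 g.py
```

```text
t 15.63 F [-1.83  0.45  5.75] pos [ 615.19 -196.35   83.74] gap -0.1Traceback (most recent call last):
  File "g.py", line 3, in <module>
    W=rd(4);d=jaw.strip(W);print({k:v for k,v in d.items() if v>60})
  File "f.py", line 10, in rd
    q=d[k-2:k+3].clip(0);row=240.5+k+(q*np.arange(-2,3)).sum()/q.sum()
                                      ~^~~~~~~~~~~~~~~~
ValueError: operands could not be broadcast together with shapes (0,) (5,)
```

Force dropped to 5.7 N, so the pawl has probably cleared the wheel. I'll check the jaw and press on towards the stop.

```bash
cat > f.py <<'E'
from h import *
def rd(n=5):
    F=[]
    for i in range(n):
        W=get_image("wrist");o=observe();F.append(np.r_[o["ft_force"],o["position"]])
    F=np.array(F);print("t",round(o["time"],2),"F",F[:,:3].mean(0).round(2),"pos",F[-1,3:].round(2),"gap",round(o["finger_gap"],1))
    return W
if __name__=="__main__":rd()
E
python3 g.py
```

```text
t 15.83 F [-1.38  0.56  5.6 ] pos [ 615.19 -196.35   83.72] gap 0.5
{-68: 84.0, -65: 114.0, -62: 114.0, -59: 114.0, -56: 114.0, -53: 110.0}
```

{"fn": "jog_arm", "kwargs": {
  "motion": [
    [-1, [0, 0, -0.04], [0, 0, 0]],
    [-1, [0, 0, -0.07], [0, 0, 0]],
    [-1, [0, 0, -0.07], [0, 0, 0]]
  ]
}}

```text
time: 16.08
position: [615.2, -196.4, 83.0]
tcp_rot: [3.141, 0.0, 1.79]
ft_force: [-1.9, 1.0, 6.1]
finger_gap: 0.1
grasp_force: 2.9
```

```bash
python3 g.py
```

```text
t 16.28 F [-1.83  0.55  5.42] pos [ 615.21 -196.36   83.02] gap -0.2
{-71: 77.0, -62: 68.0, -59: 114.0, -56: 114.0, -53: 114.0, -50: 115.0, -47: 113.0}
```

The jaw is backing off (about 15 mm so far). I'll hold the key down.

{"fn": "jog_arm", "kwargs": {
  "motion": [
    [-1, [0, 0, -0.05], [0, 0, 0]],
    [-1, [0, 0, -0.05], [0, 0, 0]],
    [-1, [0, 0, -0.05], [0, 0, 0]],
    [-1, [0, 0, -0.05], [0, 0, 0]],
    [-1, [0, 0, -0.05], [0, 0, 0]],
    [-1, [0, 0, -0.05], [0, 0, 0]],
    [-1, [0, 0, -0.05], [0, 0, 0]],
    [-1, [0, 0, -0.05], [0, 0, 0]],
    [-1, [0, 0, -0.05], [0, 0, 0]],
    [-1, [0, 0, -0.05], [0, 0, 0]]
  ]
}}

```text
time: 17.12
position: [615.2, -196.3, 82.7]
tcp_rot: [3.142, 0.0, 1.79]
ft_force: [-2.7, 0.5, 6.3]
finger_gap: 0.0
grasp_force: 3.4
```

{"fn": "jog_arm", "kwargs": {
  "motion": [
    [-1, [0, 0, 0], [0, 0, 0]],
    [-1, [0, 0, 0], [0, 0, 0]],
    [-1, [0, 0, 0], [0, 0, 0]],
    [-1, [0, 0, 0], [0, 0, 0]],
    [-1, [0, 0, 0], [0, 0, 0]],
    [-1, [0, 0, 0], [0, 0, 0]],
    [-1, [0, 0, 0], [0, 0, 0]],
    [-1, [0, 0, 0], [0, 0, 0]],
    [-1, [0, 0, 0], [0, 0, 0]],
    [-1, [0, 0, 0], [0, 0, 0]]
  ]
}}

```text
time: 17.95
position: [615.2, -196.4, 82.7]
tcp_rot: [3.142, 0.0, 1.79]
ft_force: [-1.5, 1.0, 6.4]
finger_gap: 0.4
grasp_force: 3.4
```

```bash
python3 g.py
```

```text
t 18.15 F [-1.73  0.93  6.86] pos [ 615.18 -196.38   82.72] gap 0.4
{-71: 76.0, -68: 100.0, -65: 100.0, -62: 183.0, -50: 115.0, -47: 116.0, -44: 116.0, -41: 116.0, -38: 116.0}
```

{"fn": "jog_arm", "kwargs": {
  "motion": [
    [-1, [0, 0, -0.05], [0, 0, 0]],
    [-1, [0, 0, -0.05], [0, 0, 0]],
    [-1, [0, 0, -0.05], [0, 0, 0]],
    [-1, [0, 0, -0.05], [0, 0, 0]],
    [-1, [0, 0, -0.05], [0, 0, 0]],
    [-1, [0, 0, -0.05], [0, 0, 0]],
    [-1, [0, 0, -0.05], [0, 0, 0]],
    [-1, [0, 0, -0.05], [0, 0, 0]]
  ]
}}

```text
time: 18.82
position: [615.2, -196.4, 82.6]
tcp_rot: [-3.142, 0.0, 1.79]
ft_force: [-3.6, 1.6, 8.4]
finger_gap: -0.1
grasp_force: 4.3
```

```bash
sed -i 's/np.arange(-92,-30,3.)/np.arange(-92,-30,1.)/' jaw.py; python3 - <<'E'
from f import *
import jaw
for W in (np.load("w5.npy",allow_pickle=True).item(),rd(2)):
    d=jaw.strip(W);k=[x for x,v in d.items() if 105<v<125];print(k[0],k[-1])
np.save("w6.npy",W,allow_pickle=True)
E
```

```text
t 18.92 F [-3.06  1.06  8.91] pos [ 615.22 -196.38   82.62] gap 0.2
-76 -62
-64 -37
```

The jaw is fully open: it has backed off 25 mm. I release the key and move over the cassette.

{"fn": "jog_arm", "kwargs": {
  "motion": [
    [-1, [0, 0, 2], [0, 0, 0]],
    [-1, [0, 0, 5], [0, 0, 0]],
    [-1, [0, 0, 7], [0, 0, 0]],
    [0, [-4, -0.9, 7], [0, 0, 0]],
    [0, [-8, -1.8, 7], [0, 0, 0]],
    [0, [-12, -2.7, 7], [0, 0, 0]],
    [0, [-16, -3.6, 7], [0, 0, 0]],
    [0, [-18, -4.0, 7], [0, 0, 0]],
    [0, [-18, -4.0, 7], [0, 0, 0]],
    [0, [-18, -4.0, 7], [0, 0, 0]]
  ]
}}

```text
time: 19.75
position: [434.2, -236.3, 150.9]
tcp_rot: [-3.141, -0.001, 1.788]
ft_force: [0.3, -0.0, 0.7]
finger_gap: 43.1
grasp_force: 0.0
```

```bash
python3 - <<'E'
from f import *
W=rd(3);np.save("w7.npy",W,allow_pickle=True)
cx,cy,a=502.885,-221.617,.216;c,s=np.cos(a),np.sin(a)
def cf(p,z):
    X=watz(W,p,z);d=X[:2]-[cx,cy];return (c*d[0]+s*d[1]).round(1),(-s*d[0]+c*d[1]).round(1)
g=cv2.cvtColor(W["color"],cv2.COLOR_BGR2GRAY).astype(float)
for y in (-30,20,40):
    r={}
    for x in range(-115,-64,2):
        v=[]
        for dy in range(-5,6):
            yy=y+dy;p=wproj(W,(cx+c*x-s*yy,cy+s*x+c*yy,102)).round().astype(int)
            v.append(g[p[1],p[0]])
        r[x]=int(np.mean(v))
    print(y,r)
tip=wproj(W,(415,-241,102));print("cassette top centre px",tip)
cv2.imwrite("pics/w7.png",cv2.resize(W["color"][60:360,120:520],None,fx=2,fy=2))
E
```

```text
t 19.9 F [ 0.05  0.08 -0.12] pos [ 435.78 -236.18  151.38] gap 42.7
-30 {-115: 51, -113: 47, -111: 46, -109: 32, -107: 9, -105: 4, -103: 21, -101: 160, -99: 160, -97: 162, -95: 166, -93: 166, -91: 166, -89: 166, -87: 166, -85: 161, -83: 57, -81: 128, -79: 157, -77: 157, -75: 158, -73: 150, -71: 130, -69: 129, -67: 131, -65: 130}
20 {-115: 166, -113: 166, -111: 157, -109: 166, -107: 166, -105: 166, -103: 166, -101: 166, -99: 166, -97: 166, -95: 166, -93: 166, -91: 166, -89: 166, -87: 166, -85: 162, -83: 109, -81: 166, -79: 166, -77: 166, -75: 166, -73: 167, -71: 166, -69: 166, -67: 166, -65: 166}
40 {-115: 166, -113: 166, -111: 147, -109: 166, -107: 165, -105: 166, -103: 166, -101: 166, -99: 166, -97: 166, -95: 166, -93: 166, -91: 164, -89: 163, -87: 165, -85: 165, -83: 119, -81: 166, -79: 166, -77: 166, -75: 166, -73: 166, -71: 166, -69: 166, -67: 166, -65: 166}
cassette top centre px [285.11470331 250.79749172]
```

View pics/w7.png

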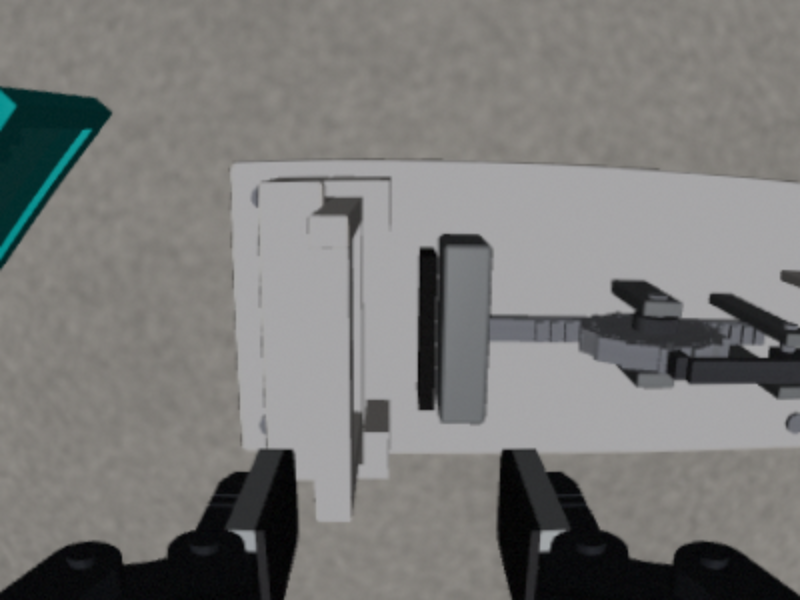

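```bash
python3 - <<'E'
from h import *
W=np.load("w7.npy",allow_pickle=True).item()
for p in ((276,183.5),(295.5,183.5),(278,320),(296,320)): print(p,watz(W,p,102).round(1))
print("pred", [wproj(W,(415-s_*.2143*1,-240.9+s_*.977,102)).round(1).tolist() for s_ in (50,-50)])
E
```

```text
(276, 183.5) [ 401.6 -201.4  102. ]
(295.5, 183.5) [ 412.9 -199.   102. ]
(278, 320) [ 419.3 -289.6  102. ]
(296, 320) [ 431.  -286.8  102. ]
pred [[283.6, 169.1], [287.4, 322.2]]
```

{"fn": "jog_arm", "kwargs": {
  "motion": [
    [0, [-2.05, -0.43, 0], [0, 0, 0]],
    [0, [-2.05, -0.43, -2], [0, 0, 0]],
    [0, [-2.05, -0.43, -4], [0, 0, 0]],
    [0, [-2.05, -0.43, -5], [0, 0, 0]],
    [0, [-2.05, -0.43, -5], [0, 0, 0]],
    [0, [-2.05, -0.43, -5], [0, 0, 0]]
  ]
}}

```text
time: 20.4
position: [414.9, -240.3, 101.2]
tcp_rot: [-3.141, -0.001, 1.791]
ft_force: [0.3, 0.0, 0.5]
finger_gap: 42.6
grasp_force: 0.0
```

```bash
python3 - <<'E'
from f import *
W=rd(3);np.save("w8.npy",W,allow_pickle=True)
print("pred cass top centre line:",[wproj(W,(415-s_*.2143,-240.7+s_*.977,102)).round(1).tolist() for s_ in (50,-50)])
g=cv2.cvtColor(W["color"],cv2.COLOR_BGR2GRAY).astype(int)
for r in (200,300,330):
    row=g[r,220:420];e=np.where(abs(np.diff(row))>18)[0]+220;print(r,e.tolist())
E
```

```text
t 20.55 F [ 0.77 -0.27  0.79] pos [ 415.55 -241.19  102.68] gap 42.7
pred cass top centre line: [[319.0, 177.7], [318.5, 364.2]]
200 [248, 249, 268, 360, 361, 362, 379, 380, 406, 408]
300 [229, 230, 231, 241, 255, 267, 271, 329, 330, 343, 344, 368, 369, 394, 405, 406, 407]
330 [240, 241, 242, 246, 247, 252, 267, 268, 329, 367, 368, 369, 384, 389, 394, 395, 396]
```

{"fn": "jog_arm", "kwargs": {
  "motion": [
    [0, [-0.05, 0.05, -1.5], [0, 0, 0]],
    [0, [-0.05, 0.05, -3], [0, 0, 0]],
    [0, [-0.05, 0.05, -4.5], [0, 0, 0]],
    [0, [-0.05, 0.05, -5.5], [0, 0, 0]],
    [0, [-0.05, 0.05, -5.5], [0, 0, 0]],
    [0, [-0.05, 0.05, -5.5], [0, 0, 0]]
  ]
}}

```text
time: 21.05
position: [414.3, -240.2, 46.8]
tcp_rot: [3.142, 0.0, 1.79]
ft_force: [1.1, -0.0, -0.4]
finger_gap: 42.5
grasp_force: 0.0
```

```bash
python3 f.py
```

```text
t 21.3 F [-0.23  0.31  0.13] pos [ 414.68 -240.67   47.46] gap 42.6
```

Free of contact. Now I close on the cassette.

{"fn": "jog_arm", "kwargs": {
  "motion": [
    [-0.4, [0, 0, 0], [0, 0, 0]],
    [-0.6, [0, 0, 0], [0, 0, 0]],
    [-1, [0, 0, 0], [0, 0, 0]],
    [-1, [0, 0, 0], [0, 0, 0]],
    [-1, [0, 0, 0], [0, 0, 0]],
    [-1, [0, 0, 0], [0, 0, 0]],
    [-1, [0, 0, 0], [0, 0, 0]],
    [-1, [0, 0, 0], [0, 0, 0]],
    [-1, [0, 0, 0], [0, 0, 0]]
  ]
}}

```text
time: 22.05
position: [415.0, -240.2, 46.9]
tcp_rot: [3.14, 0.001, 1.789]
ft_force: [5.5, 2.2, 1.0]
finger_gap: 11.4
grasp_force: 59.2
```

```bash
python3 f.py
```

```text
t 22.3 F [5.02 1.84 0.93] pos [ 414.95 -240.17   46.88] gap 11.1
```

{"fn": "jog_arm", "kwargs": {
  "motion": [
    [-1, [0.05, 0, 0.3], [0, 0, 0]],
    [-1, [0.08, 0, 0.8], [0, 0, 0]],
    [-1, [0.08, 0, 1.3], [0, 0, 0]],
    [-1, [0.08, 0, 1.9], [0, 0, 0]],
    [-1, [0.08, 0, 2.5], [0, 0, 0]],
    [-1, [0.08, 0, 2.5], [0, 0, 0]]
  ]
}}

```text
time: 22.8
position: [415.1, -240.7, 72.9]
tcp_rot: [-3.141, 0.002, 1.79]
ft_force: [2.4, 0.4, 0.3]
finger_gap: 11.3
grasp_force: 59.1
```

{"fn": "jog_arm", "kwargs": {
  "motion": [
    [-1, [0.05, 0, 1], [0, 0, 0]],
    [-1, [0.05, 0, 2], [0, 0, 0]],
    [-1, [0.05, 0, 3], [0, 0, 0]],
    [-1, [0.05, 0, 4.5], [0, 0, 0]],
    [-1, [0.05, 0, 6], [0, 0, 0]],
    [-1, [0.05, 0, 7.5], [0, 0, 0]],
    [-1, [0.05, 0, 7.5], [0, 0, 0]],
    [-1, [0.05, 0, 7.5], [0, 0, 0]]
  ]
}}

```text
time: 23.47
position: [415.6, -240.7, 147.7]
tcp_rot: [3.141, 0.002, 1.79]
ft_force: [-0.1, -0.2, -1.6]
finger_gap: 11.1
grasp_force: 59.2
```

```bash
python3 - <<'E'
from f import *
W=rd(4);cv2.imwrite("pics/w9.png",W["color"]);np.save("w9.npy",W,allow_pickle=True);print(observe()["grasp_force"],observe()["tcp_rot"])
E
```

```text
t 23.67 F [-0.24  0.33 -1.66] pos [ 414.62 -239.59  145.31] gap 11.5
59.198105335235596 [-3.14000839e+00 -1.85134214e-03  1.78985406e+00]
```

{"fn": "jog_arm", "kwargs": {
  "motion": [
    [-1, [0, 1, 0], [0, 0, 0]],
    [-1, [0.5, 4, 0], [0, 0, -0.02]],
    [-1, [1, 8, 0], [0, 0, -0.05]],
    [-1, [1.6, 12, 0], [0, 0, -0.08]],
    [-1, [2.1, 16, 0], [0, 0, -0.11]],
    [-1, [2.6, 20, 0], [0, 0, -0.14]],
    [-1, [3.1, 24, 0], [0, 0, -0.17]],
    [-1, [3.6, 28, 0], [0, 0, -0.2]],
    [-1, [4.1, 32, 0], [0, 0, -0.22]],
    [-1, [4.4, 34, 0], [0, 0, -0.223]]
  ]
}}

```text
time: 24.5
position: [458.2, 104.0, 145.9]
tcp_rot: [-3.14, -0.001, 1.569]
ft_force: [0.1, 0.4, -1.0]
finger_gap: 11.0
grasp_force: 59.0
```

{"fn": "jog_arm", "kwargs": {
  "motion": [
    [-1, [0.5, 3, 0], [0, 0, 0]],
    [-1, [1, 6, 0], [0, 0, 0]],
    [-1, [1, 7.2, 0], [0, 0, 0]],
    [-1, [1, 7.2, 0], [0, 0, 0]],
    [-1, [1, 7.2, 0], [0, 0, 0]],
    [-1, [1, 7.2, 0], [0, 0, 0]]
  ]
}}

```text
time: 25.0
position: [468.8, 171.2, 146.0]
tcp_rot: [-3.141, 0.001, 1.566]
ft_force: [-0.3, 0.3, -2.8]
finger_gap: 10.5
grasp_force: 59.1
```

```bash
python3 - <<'E'
from f import *
W=rd(3);np.save("w10.npy",W,allow_pickle=True);print(observe()["tcp_rot"])
cv2.imwrite("pics/w10.png",cv2.resize(W["color"][20:420,60:580],None,fx=1.5,fy=1.5))
for p,z in (((468.9,173.9),45),((508.9-85,173.8+65),10),((508.9-85,173.8-65),10),((508.9+85,173.8-65),10),((508.9+85,173.8+65),10)):
    print(p,wproj(W,(*p,z)).round(1),((wproj(W,(*p,z))-[60,20])*1.5).round(0))
for n in ("slot","stand"):
    print(n,[(d["confidence"],np.round(d["centre"],1),watz(W,d["centre"],10 if n=="slot" else 0).round(1)) for d in spotter.spot_point("wrist",n)])
E
```

```text
t 25.15 F [-0.2  -0.58 -1.31] pos [469.3  170.9  146.38] gap 10.9
[-3.14137421e+00  1.69366397e-04  1.56512709e+00]
(468.9, 173.9) [319.  224.9] [389. 307.]
(423.9, 238.8) [263.1 137.8] [305. 177.]
(423.9, 108.80000000000001) [269.1 286.5] [314. 400.]
(593.9, 108.80000000000001) [453.9 283.5] [591. 395.]
(593.9, 238.8) [465.3 140.9] [608. 181.]
slot [(0.86, array([ 71.7, 122.8]), array([236.7, 268. ,  10. ]))]
stand [(0.95, array([362.2, 213.3]), array([506.4, 172.8,   0. ])), (0.66, array([103.6, 114.4]), array([268.9, 271.9,   0. ]))]
```

View pics/w10.png

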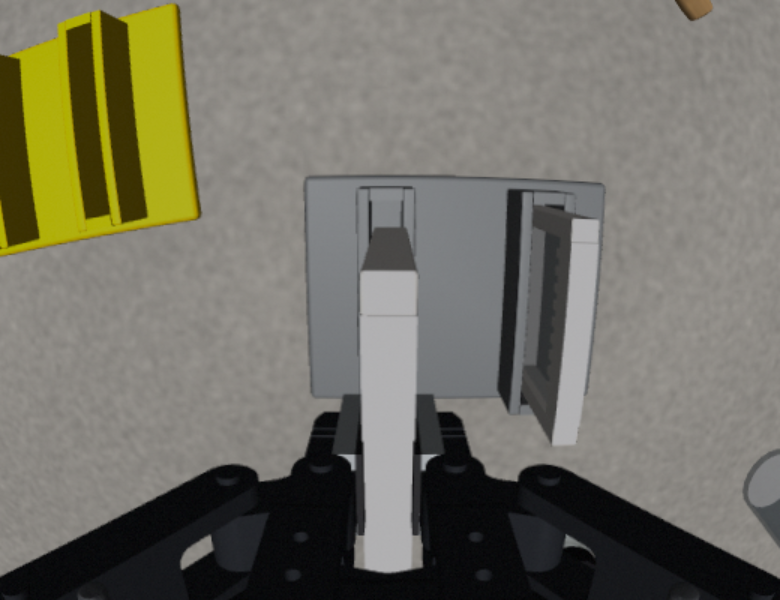

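The wrist view shows the cassette hanging upright over the grey stand. The slot's end walls are at crop (358..415, 190), the spare is to the right, and the yellow stand is well away. Next I refine the slot position.

```bash
python3 - <<'E'
from h import *
W=np.load("w10.npy",allow_pickle=True).item()
f=lambda x,y:(x/1.5+60,y/1.5+20)
for nm,p,z in (("wallL",(358,189),45),("wallR",(415,189),45),("inL",(370,192),45),("inR",(404,192),45),("spareL",(508,192),45),("spareR",(575,194),45),("cassTopL",(361,315),0),("cassTopR",(417,315),0)):
    print(nm,watz(W,f(*p),z).round(1))
g=cv2.cvtColor(W["color"],cv2.COLOR_BGR2GRAY).astype(float)
# edge profiles across x at z=45 walls, far end y ~ 195..222
for y in (205,215,222):
    r=[]
    for x in np.arange(448,492,1.):
        p=wproj(W,(x,y,45.5));r.append(float(cv2.getRectSubPix(g.astype(np.float32),(1,1),tuple(map(float,p)))[0,0]))
    print(y,[int(v) for v in r])
r=[float(cv2.getRectSubPix(g.astype(np.float32),(1,1),tuple(map(float,wproj(W,(468.9,y,45.5)))))[0,0]) for y in range(215,250)]
print("along y 215..",[int(v) for v in r])
# base outer edges at z=10
for y in (130,200,230):
    r=[float(cv2.getRectSubPix(g.astype(np.float32),(1,1),tuple(map(float,wproj(W,(x,y,10)))))[0,0]) for x in range(415,432)]
    r2=[float(cv2.getRectSubPix(g.astype(np.float32),(1,1),tuple(map(float,wproj(W,(x,y,10)))))[0,0]) for x in range(584,602)]
    print("base",y,[int(v) for v in r],[int(v) for v in r2])
r=[float(cv2.getRectSubPix(g.astype(np.float32),(1,1),tuple(map(float,wproj(W,(520,y,10)))))[0,0]) for y in range(228,250)]
print("base y+ 228..",[int(v) for v in r])
r=[float(cv2.getRectSubPix(g.astype(np.float32),(1,1),tuple(map(float,wproj(W,(435,y,10)))))[0,0]) for y in range(98,118)]
print("base y- 98..",[int(v) for v in r])
E
```

```text
wallL [454.7 232.5  45. ]
wallR [481.9 232.3  45. ]
inL [460.4 230.9  45. ]
inR [476.6 230.8  45. ]
spareL [527.2 231.5  45. ]
spareR [561.8 231.7  45. ]
cassTopL [452.8 158.2   0. ]
cassTopR [485.4 157.9   0. ]
205 [130, 130, 130, 130, 130, 130, 111, 131, 131, 131, 129, 102, 71, 72, 71, 70, 72, 71, 71, 71, 71, 71, 71, 71, 71, 71, 71, 71, 71, 72, 71, 70, 121, 107, 113, 129, 129, 129, 129, 129, 129, 128, 128, 128]
215 [133, 132, 132, 132, 132, 114, 111, 128, 131, 134, 131, 103, 38, 108, 131, 131, 132, 132, 132, 131, 130, 130, 131, 131, 130, 131, 121, 78, 92, 132, 133, 133, 131, 107, 108, 130, 130, 130, 128, 129, 128, 129, 128, 128]
222 [133, 133, 133, 133, 133, 120, 107, 127, 134, 134, 133, 106, 32, 99, 132, 132, 131, 131, 131, 131, 132, 131, 131, 131, 130, 131, 128, 89, 90, 135, 134, 133, 133, 115, 116, 129, 129, 129, 130, 129, 128, 129, 129, 129]
along y 215.. [130, 130, 130, 130, 131, 131, 131, 131, 132, 131, 132, 131, 134, 137, 138, 138, 137, 134, 104, 87, 132, 132, 126, 102, 80, 124, 132, 133, 135, 137, 138, 137, 136, 136, 133]
base 130 [138, 139, 140, 141, 140, 140, 140, 125, 96, 108, 119, 118, 118, 119, 119, 118, 118] [176, 176, 176, 176, 165, 135, 109, 118, 136, 141, 143, 143, 142, 140, 140, 139, 140, 142]
base 200 [138, 141, 142, 144, 142, 142, 140, 135, 108, 101, 123, 130, 130, 130, 130, 130, 129] [176, 176, 175, 175, 176, 164, 122, 99, 111, 130, 130, 133, 136, 139, 139, 139, 138, 135]
base 230 [139, 137, 136, 137, 138, 138, 137, 135, 111, 102, 121, 133, 135, 135, 135, 136, 135] [119, 119, 119, 119, 119, 118, 115, 99, 125, 132, 132, 133, 132, 132, 134, 134, 136, 136]
base y+ 228.. [126, 126, 126, 126, 126, 125, 125, 126, 120, 103, 73, 130, 132, 132, 134, 134, 134, 134, 135, 137, 138, 139]
base y- 98.. [10, 10, 8, 48, 111, 135, 136, 137, 138, 140, 139, 139, 119, 108, 111, 115, 116, 116, 116, 116]
```

```bash
python3 - <<'E'
from h import *
W=np.load("w10.npy",allow_pickle=True).item()
g=cv2.cvtColor(W["color"],cv2.COLOR_BGR2GRAY).astype(np.float32)
def prof(pts): return [int(cv2.getRectSubPix(g,(1,1),tuple(map(float,wproj(W,p))))[0,0]) for p in pts]
zb=146.4-34.9
print("zb",zb)
print("bottom y 210..235 at x=469",prof([(469,y,zb) for y in range(205,235)]))
print("top y",prof([(469,y,zb+90) for y in range(205,235)]))
for y in (219,):
  for z in (zb+3,zb+20,zb+50,zb+85):
    print(round(z),"x 455..485",prof([(x,y,z) for x in range(455,486)]))
E
```

```text
zb 111.5
bottom y 210..235 at x=469 [104, 72, 71, 72, 72, 71, 71, 71, 71, 71, 71, 70, 71, 71, 71, 71, 111, 130, 130, 130, 131, 131, 131, 131, 132, 131, 136, 138, 137, 137]
top y [176, 177, 176, 176, 176, 176, 172, 175, 176, 175, 176, 176, 176, 176, 175, 176, 123, 71, 71, 70, 70, 71, 70, 70, 71, 112, 130, 131, 131, 131]
114 x 455..485 [132, 131, 121, 115, 131, 133, 130, 41, 73, 72, 71, 72, 71, 71, 71, 70, 70, 71, 71, 71, 70, 123, 131, 109, 123, 129, 129, 129, 127, 129, 128]
132 x 455..485 [130, 131, 131, 130, 119, 132, 132, 113, 51, 71, 72, 71, 71, 72, 71, 72, 72, 70, 70, 71, 72, 128, 110, 120, 129, 128, 129, 128, 129, 127, 128]
162 x 455..485 [130, 130, 129, 129, 129, 123, 128, 131, 87, 71, 71, 71, 71, 71, 72, 71, 71, 72, 71, 70, 75, 101, 128, 128, 128, 128, 129, 128, 128, 127, 127]
196 x 455..485 [127, 128, 128, 128, 128, 128, 128, 116, 166, 175, 176, 176, 176, 176, 176, 176, 175, 176, 176, 175, 142, 128, 128, 128, 128, 127, 127, 126, 126, 126, 126]
```

{"fn": "jog_arm", "kwargs": {
  "motion": [
    [-1, [-0.15, 0.33, -1.5], [0, 0, 0]],
    [-1, [-0.15, 0.33, -3], [0, 0, 0]],
    [-1, [-0.15, 0.33, -4.5], [0, 0, 0]],
    [-1, [-0.15, 0.33, -5.5], [0, 0, 0]],
    [-1, [-0.15, 0.33, -5.5], [0, 0, 0]],
    [-1, [-0.15, 0.33, -5.5], [0, 0, 0]]
  ]
}}

```text
time: 25.75
position: [467.7, 174.9, 91.3]
tcp_rot: [-3.141, 0.0, 1.566]
ft_force: [0.1, -0.7, -1.3]
finger_gap: 11.1
grasp_force: 58.9
```

```bash
python3 - <<'E'
from f import *
W=rd(4);np.save("w11.npy",W,allow_pickle=True);p0=observe()["position"];print(observe()["tcp_rot"])
g=cv2.cvtColor(W["color"],cv2.COLOR_BGR2GRAY).astype(np.float32)
def prof(pts): return [int(cv2.getRectSubPix(g,(1,1),tuple(map(float,wproj(W,p))))[0,0]) for p in pts]
zb=p0[2]-34.9;print("zb",zb)
print("walls z45.5 y=226, x450..",prof([(x,226,45.5) for x in range(450,490)]))
print("cass x 455..",[prof([(x,p0[1]+49,zb+h) for x in range(455,486)]) for h in (5,20)])
print("slot y end, 218..",prof([(p0[0],y,45.5) for y in range(218,242)]))
E
```

```text
t 25.95 F [ 0.02  0.44 -1.56] pos [468.76 175.25  92.61] gap 11.3
[ 3.13948167e+00 -2.73027694e-04  1.56671492e+00]
zb 57.71004694579623
walls z45.5 y=226, x450.. [134, 135, 134, 129, 95, 135, 136, 137, 137, 119, 46, 105, 132, 133, 133, 133, 132, 132, 132, 132, 132, 132, 131, 131, 122, 44, 78, 140, 138, 137, 136, 120, 127, 130, 130, 130, 130, 130, 130, 129]
cass x 455.. [[88, 135, 135, 137, 137, 92, 47, 132, 104, 73, 73, 73, 73, 73, 73, 72, 73, 73, 73, 72, 63, 128, 137, 136, 135, 117, 131, 130, 130, 131, 129], [132, 104, 136, 135, 136, 130, 51, 98, 92, 73, 72, 72, 72, 73, 72, 72, 73, 72, 72, 72, 85, 136, 136, 135, 118, 130, 130, 130, 130, 130, 130]]
slot y end, 218.. [73, 73, 73, 72, 73, 73, 106, 132, 132, 134, 139, 139, 139, 140, 140, 100, 37, 101, 132, 132, 121, 96, 88, 137]
```

{"fn": "jog_arm", "kwargs": {
  "motion": [
    [-1, [-0.13, -0.07, -0.5], [0, 0, 0]],
    [-1, [-0.13, -0.07, -0.8], [0, 0, 0]],
    [-1, [-0.13, -0.07, -0.8], [0, 0, 0]],
    [-1, [-0.13, -0.07, -0.8], [0, 0, 0]]
  ]
}}

```text
time: 26.28
position: [466.2, 174.4, 83.1]
tcp_rot: [-3.141, 0.0, 1.567]
ft_force: [1.7, 0.2, -1.1]
finger_gap: 11.4
grasp_force: 59.0
```

```bash
cat > m.py <<'E'
from f import *
W=rd(5);p0=observe()["position"]
g=cv2.cvtColor(W["color"],cv2.COLOR_BGR2GRAY).astype(np.float32)
def prof(pts): return [int(cv2.getRectSubPix(g,(1,1),tuple(map(float,wproj(W,p))))[0,0]) for p in pts]
zb=p0[2]-34.9;print("zb",zb)
print("walls z45.5 y=227, x450..",prof([(x,227,45.5) for x in range(450,490)]))
print("cass x 455..",[prof([(x,p0[1]+49,zb+h) for x in range(455,486)]) for h in (5,)])
E
python3 m.py
```

```text
t 26.53 F [-0.23  0.02 -1.69] pos [466.67 174.52  83.57] gap 11.5
zb 48.67463287455411
walls z45.5 y=227, x450.. [135, 136, 135, 135, 108, 134, 137, 138, 139, 119, 66, 125, 135, 135, 136, 135, 135, 134, 134, 136, 135, 135, 135, 136, 127, 87, 97, 138, 138, 138, 136, 118, 124, 131, 132, 131, 131, 131, 130, 131]
cass x 455.. [[124, 136, 137, 138, 131, 40, 61, 73, 72, 73, 73, 73, 74, 72, 73, 73, 73, 74, 103, 79, 29, 121, 138, 137, 136, 128, 99, 131, 131, 131, 130]]
```

{"fn": "jog_arm", "kwargs": {
  "motion": [
    [-1, [0.06, 0, -0.4], [0, 0, 0]],
    [-1, [0.06, 0, -0.8], [0, 0, 0]],
    [-1, [0.06, 0, -1.2], [0, 0, 0]],
    [-1, [0.06, 0, -1.2], [0, 0, 0]]
  ]
}}

```text
time: 26.87
position: [466.3, 174.4, 70.2]
tcp_rot: [-3.139, 0.0, 1.567]
ft_force: [0.6, -1.0, -0.8]
finger_gap: 11.1
grasp_force: 59.0
```

```bash
python3 f.py
```

```text
t 27.12 F [ 0.37 -0.18 -1.55] pos [467.33 174.52  71.63] gap 11.0
```

The cassette is inside the slot without contact. I lower it further.

{"fn": "jog_arm", "kwargs": {
  "motion": [
    [-1, [0, 0, -0.5], [0, 0, 0]],
    [-1, [0, 0, -1], [0, 0, 0]],
    [-1, [0, 0, -1.5], [0, 0, 0]],
    [-1, [0, 0, -2.0], [0, 0, 0]],
    [-1, [0, 0, -2.2], [0, 0, 0]],
    [-1, [0, 0, -2.2], [0, 0, 0]]
  ]
}}

```text
time: 27.62
position: [466.4, 174.4, 48.5]
tcp_rot: [-3.14, 0.0, 1.567]
ft_force: [0.6, 0.6, -1.4]
finger_gap: 11.1
grasp_force: 59.0
```

```bash
python3 f.py
```

```text
t 27.87 F [ 0.01 -0.13 -2.06] pos [467.47 174.53  49.78] gap 10.9
```

{"fn": "jog_arm", "kwargs": {
  "motion": [
    [-1, [0, 0, -0.1], [0, 0, 0]],
    [-1, [0, 0, -0.2], [0, 0, 0]],
    [-1, [0, 0, -0.3], [0, 0, 0]],
    [-1, [0, 0, -0.4], [0, 0, 0]],
    [-1, [0, 0, -0.4], [0, 0, 0]]
  ]
}}

```text
time: 28.28
position: [466.9, 174.5, 45.2]
tcp_rot: [-3.141, 0.0, 1.567]
ft_force: [-0.3, -1.8, -1.7]
finger_gap: 11.3
grasp_force: 59.0
```

```bash
python3 f.py
```

```text
t 28.53 F [-0.01 -0.22 -1.66] pos [467.22 174.49  45.49] gap 11.0
```

{"fn": "jog_arm", "kwargs": {
  "motion": [
    [-1, [0, 0, -0.05], [0, 0, 0]],
    [-1, [0, 0, -0.1], [0, 0, 0]],
    [-1, [0, 0, -0.15], [0, 0, 0]],
    [-1, [0, 0, -0.15], [0, 0, 0]]
  ]
}}

```text
time: 28.87
position: [467.5, 174.5, 44.8]
tcp_rot: [3.142, 0.0, 1.567]
ft_force: [-2.2, -0.1, 6.2]
finger_gap: 11.0
grasp_force: 60.1
```

```bash
python3 f.py
```

```text
t 29.12 F [-1.87 -0.03  5.43] pos [467.5  174.54  44.82] gap 11.4
```

It is on the floor: 44.8 mm matches the predicted 44.9, at about 7 N. I release and retreat straight up.

{"fn": "jog_arm", "kwargs": {
  "motion": [
    [-0.5, [0, 0, 0], [0, 0, 0]],
    [-0.3, [0, 0, 0], [0, 0, 0]],
    [-0.1, [0, 0, 0], [0, 0, 0]],
    [-0.1, [0, 0, 0], [0, 0, 0]],
    [-0.1, [0, 0, 0.5], [0, 0, 0]],
    [-0.1, [0, 0, 2], [0, 0, 0]],
    [-0.1, [0, 0, 4], [0, 0, 0]],
    [-0.1, [0, 0, 7], [0, 0, 0]],
    [-0.1, [0, 0, 10], [0, 0, 0]],
    [-0.1, [0, 0, 12], [0, 0, 0]]
  ]
}}

```text
time: 29.95
position: [468.2, 174.7, 167.3]
tcp_rot: [3.138, -0.001, 1.567]
ft_force: [0.3, -0.5, 1.2]
finger_gap: 38.5
grasp_force: 0.0
```

```bash
python3 - <<'E'
from f import *
W=rd(4);p0=observe()["position"]
g=cv2.cvtColor(W["color"],cv2.COLOR_BGR2GRAY).astype(np.float32)
def prof(pts): return [int(cv2.getRectSubPix(g,(1,1),tuple(map(float,wproj(W,p))))[0,0]) for p in pts]
print("top z100 x455..",[prof([(x,y,100) for x in range(455,482)]) for y in (150,200)])
print("top y 215..",prof([(467,y,100) for y in range(215,235)]))
for c in ("top","scene","wrist"):
    for n in ("cassette","key_top"):
        print(c,n,[(d["confidence"],np.round(d["centre"],0)) for d in spotter.spot_point(c,n)])
cv2.imwrite("pics/end.png",get_image("top")["color"])
a=cv2.imread("pics/top0.png").astype(int);b=cv2.imread("pics/end.png").astype(int)
d=(abs(a-b).max(2)>40).astype(np.uint8);n,_,st,_=cv2.connectedComponentsWithStats(cv2.dilate(d,np.ones((3,3))))
print([s[:5].tolist() for s in st[1:] if s[4]>25])
E
```

```text
t 30.15 F [0.74 0.01 0.17] pos [467.25 174.5  164.25] gap 38.0
top z100 x455.. [[109, 104, 117, 117, 118, 116, 174, 174, 174, 174, 174, 173, 173, 173, 173, 174, 174, 133, 53, 96, 117, 117, 120, 103, 114, 115, 115], [125, 105, 120, 127, 128, 128, 154, 174, 174, 174, 175, 174, 174, 173, 173, 174, 174, 168, 113, 82, 132, 127, 126, 113, 119, 126, 126]]
top y 215.. [171, 174, 174, 174, 174, 174, 174, 174, 174, 166, 96, 70, 70, 70, 69, 85, 132, 135, 136, 136]
top cassette [(0.66, array([390., 336.])), (0.51, array([399., 270.]))]
top key_top [(0.53, array([388., 184.]))]
scene cassette [(0.85, array([253., 208.])), (0.56, array([272., 169.]))]
scene key_top [(0.54, array([240., 254.]))]
wrist cassette [(0.83, array([317., 212.]))]
wrist key_top []
[[382, 207, 7, 7, 40], [147, 213, 493, 267, 47174], [379, 247, 49, 34, 962], [324, 473, 7, 7, 31]]
```

The cassette stands home at (467, 174.5) with its top at z = 100, upright, and no bystander has moved. Handing in.

```bash
python3 -c "
from plant import order
print(order.close_job())"
```

```text
the job is handed in; nothing more can be done
None
```

I pressed the clamp's release key until the jaw was fully open, at about 10 N or less. The cassette now stands upright and fully home in the grey stand's empty slot, and the job was handed in at about 30 s of the 72 s allowed; the hand-in returned no verdict.

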